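# Index a keyed shaft in a V-block drill jig

## Robot

A 6-joint arm with a two-finger parallel gripper is mounted at the origin on a cart in front of the work surface, level with it; the furniture and walls round the work are solid. World frame = base frame: x ahead of the robot, y to its left, z up, the work surface at z = 0. Lengths are in m, angles in rad, forces in N, time in s.
With the tool pointing down it reaches from about 0.4 to 0.825 m from the base axis. Payload 7 kg.
Tool frame: the origin (TCP) lies midway between the tips of the shut fingers; the grasp point (between the pads) lies hold_point_z behind it (hold_point_z is the distance from the TCP to the grasp point, in m); z points along the fingers, y is the direction in which the jaws open and shut (so a half turn about z gives the same grasp; the last joint's range is limited). The gripper opens to 88 mm and grips with 3 to 60 N. Pads are 19 mm wide; open, the fingers measure 130 mm over their backs; the gripper's body (78 mm by 193 mm) begins 47 mm behind the grasp point.
Start: joints at [1.438, 0.359, 0.012, 0, -1.224, -0.288], TCP at [0.276, 0.616, 0.227] pointing down, gripper open.
Joint ranges: [-3.07, 3.07], [-1.43, 2.12], [-1.02, 1.25], [-3.03, 1.67], [-3.05, -0], [-3.03, 3.03]. Speed limits (rad/s): [2.39, 2.39, 3.01, 3.14, 3.14, 3.14].

## Interface

Orientations are given as [roll, pitch, yaw] about the fixed x, y, z axes, in that order (R = Rz(yaw) Ry(pitch) Rx(roll)).
In Python, from station import * gives the robot as it stands. The module is installed in compiled form; this text tells all that it offers.
- The arm moves only by the tool arm_command, never from a script. Its arguments are lists of equal length, an entry for each row: "fingers": the closure, from -1 (fully open) to 1 (shut); "dp": the shift along the world's x, y, z in m, a list of three; "roll": the turn about the world's z in rad. In form: {"fingers": [fingers, ...], "dp": [[x, y, z], ...], "roll": [roll, ...]}. A call has 1 to 8 rows; each row shifts and turns the pose as measured when the row begins; what a row does not reach is not made up. A row lasts 1/10 s, in which the tool goes at most 50 mm and 8.59 degrees, less where a joint would pass 70% of its speed; a pose out of reach is approached as far as the arm can. A call is refused whole if a number of a shift passes 0.05 or a number of a turn 0.15, either way. A call with a gripper value outside its range is refused whole. The fingers move at their own pace and stop on an object; "newtons" is the grip in N (left out, the last holds). Time passes only in rows, so rows that do not move let the fingers close. It gives the time, the measured TCP pose, the force and the opening at its end, in the units of the state.
- get_state(): the state, without advancing time (a new reading comes with each control period).
- grab_frame(name): name is "scene" or "top"; returns the picture (420x560x3 uint8, blue, green, red); there is no depth.
- calibration(name): a dict with "fx", "fy", "cx", "cy" (pixels), "R" (3x3) and "t" (3): a world point X has camera coordinates R X + t. Camera axes: x right, y down, z forward; pixel columns grow to the right and rows downward; lengths in m; the calibration is good to about 2 mm. A picture is of the moment at which its call begins. calibration takes no time and is no camera call.
- job_done(): hands the job in, once; it reports no verdict.
The state is a dict: "t": time; "q": joint angles; "qd": joint speeds; "joint_efforts": joint torques, N m; "eef_pos": TCP position; "ee_rot": TCP orientation; "force": force on the tool from outside, world axes, zero at the start; "moment": the same for the moment, N m; "width": finger opening in m.
Only numpy, scipy, OpenCV 4.12 (cv2) and the standard library are available. Lean on these libraries where they do the work, as an engineer would, in place of code of your own. Each camera call takes 0.05 s, during which the arm holds its last target.

## Task

Set the gearbox shaft ready for drilling in the V-block jig: swing the index finger over onto the shaft, and with the finger riding on it roll the shaft in its V-grooves, in several strokes if need be, until you feel the tongue drop fully home into the keyway. Leave the shaft lying in both grooves where it is along the jig; do not lift it out or wrench it hard against the jig, and do not disturb the loose things around.

Things in the scene. Friction and masses are not known exactly. Their poses are not given: they have to be found in the camera images.
- jig: Fixed V-block drill jig, grey-green castings. Origin: under the base plate (160x150x16 mm, centred at x=5). x along the grooves away from the robot, y left, z up. Shaft axis at y=0, z=115 mm. Steel 90-degree V-blocks, 72 mm wide, tops at z=113, at x=-55..-30 and 20..50 mm. A bush bridge stands over the rear one: x=20..50, y=-47..47, z=141..162 mm
- finger_pivot (a point): pivot of the index finger, on the jig (x=-5, y=58, z=129 mm of the jig, same axes); its hinge line runs along x. Its cast stand is 30 mm wide in x, 24 mm in y, and ends 11 mm above this point. The finger is a dark steel arm, 14 mm wide in x, 10 mm thick, with a steel tongue (10 mm wide) under it over the shaft axis
- index_finger (a joint): hinge of the index finger, rad. 0 = home: arm level across the shaft to -y (underside z=140 mm of the jig), tongue 8.5 mm down in the keyway. 0.15 = tongue riding on the shaft's round. Starts thrown back at its stop, 1.95, leaning to +y. Pushed towards -y past 1.3 it falls by its own weight (0.18 kg, damped); it drops into the keyway by itself and then blocks rolling
- finger_knob (a point): centre of the black 24 mm ball knob at the end of the index finger, 113 mm from its hinge line. Home: x=-5, y=-54, z=145 mm of the jig; thrown back: about y=114, z=227 mm
- shaft_grip (a point): point on the axis of the bright steel shaft, 20 mm from its free end face (jig x=-100 mm; nothing else within 40 mm): grip here across the 36 mm diameter. z axis along the shaft, away from the free end. This frame rides on the bearing's outer ring, which turns freely on the shaft, so its roll says nothing about the keyway. Gripped and swung about its axis, the shaft rolls
- bearing_center (a point): centre of the ball bearing (62 mm diameter, 16 mm wide) on the shaft's far end, on the shaft axis; at jig x=62, y=0, z=115 mm when in place. z axis along the shaft, away from the free end
- bearing: the bearing with the loose shaft it carries (36x200 mm, about 0.73 kg); origin on the axis, 8 mm nearer than the bearing's centre. The keyway (13 mm wide, 10 deep, 44 long) lies below the finger, between the blocks. It starts 50 to 150 degrees (unknown) from up, to the left (+y) and under: roll the shaft's top to the right (-y), in one or more strokes
- brush: parts cleaning brush with orange handle, 39 x 194 x 13 mm, lying in front of the jig; leave alone. Origin: centre of underside
- caliper: steel caliper, 68 x 215 x 8 mm, lying in front of the jig; leave alone. Origin: centre of underside
- con_rod: connecting rod, 82 x 172 x 20 mm, lying behind the jig; leave alone. Origin: centre of underside
- grease_tin: round grease tin, 77 mm diameter, 52 mm high, standing left of the jig behind the steel parts box; leave alone. Origin: centre of underside

How it is judged:
On the way, in this order (a step that is already met when the one before it is completed fails the run):
1. the index finger is swung over and rides on the round of the shaft (value of joint index_finger between 0.09 and 0.3 rad), for 0.2 s.
2. the tongue has dropped home into the keyway (value of joint index_finger below 0.05 rad), for 0.2 s.
At the end, for the whole second after the job is handed in: The index finger is fully home (under 0.05 rad), its tongue in the keyway; the shaft lies at rest in both V-grooves (bearing centre within 3 mm of the groove axis, parallel to it within 2 degrees), moved no more than 12 mm along the jig, and is released (value of joint index_finger below 0.05 rad and x of bearing_center in the frame of jig between 0.05 and 0.074 m and y of bearing_center in the frame of jig between -0.003 and 0.003 m and z of bearing_center in the frame of jig between 0.111 and 0.118 m and angle between the z axis of shaft_grip and the x axis of jig, either way round below 0.035 rad and linear speed of bearing below 0.02 m/s); the robot touches nothing.
It fails at once if the shaft is lifted out of its grooves (free end or bearing more than 15 mm up) (z of any of bearing_center, shaft_grip in the frame of jig above 0.13 m).
It fails at once if the shaft is wrenched or pressed against the jig with more than 120 N (contact force between bearing and jig above 120 N).
It fails at once if a bystander is pushed more than 30 mm (distance of any of brush, caliper, con_rod, grease_tin from where it was at the start of the episode above 0.03 m).
It also fails if it takes over 64 s, if anything falls off the work surface, if the arm or the gripper's body presses on something with over 40 N, if the wrist force passes 120 N, or if a joint passes its speed limit or range.

## Working session

There is one attempt and no reset: what is moved stays moved. The work goes in short steps, Python scripts to look and compute and a tool call to move; the robot and the scene stay as the last step left them, time stands still between calls to the robot, and variables do not carry over. Pictures are saved under pics/ and viewed, and the job is handed in when it is done.

Besides the shell and the picture viewer there is one more tool, called after "Emit:" in YAML: its name, and indented under it one key for each argument. arm_command: Moves the arm, as the interface text tells. Its arguments: {"type":"object","properties":{"fingers":{"type":"array"},"dp":{"type":"array"},"roll":{"type":"array"},"newtons":{"type":"number"}},"required":["fingers","dp","roll"]}

```bash
mkdir -p pics
python3 - <<'E'
from station import *
import cv2
s=get_state()
for k,v in s.items(): print(k,v)
for n in("scene","top"):
    cv2.imwrite(f"pics/{n}0.png",grab_frame(n)); print(n,calibration(n))
try: print(hold_point_z)
except Exception as e: print(e)
E
```

```text
t 0.0
q [ 1.43810293e+00  3.59393978e-01  1.10868059e-02 -3.28700511e-04
 -1.22410772e+00 -2.88120412e-01]
qd [ 0.00064208  0.00080883 -0.00070784 -0.00121357 -0.00153494  0.00088593]
joint_efforts [ 7.74443815e-04 -5.82715023e+01  2.93069440e+01  6.99770004e+00
  7.04184640e-03 -1.57168733e-04]
eef_pos [0.27556129 0.61566951 0.22563413]
ee_rot [ 3.13995300e+00 -1.63693968e-04 -4.20925611e-01]
force [ 0.00111047  0.38072363 -0.42504145]
moment [ 0.05125943 -0.01015041 -0.01115945]
width 0.08780756030576795
scene {'fx': 385.19376066278875, 'fy': 385.19376066278875, 'cx': 279.92700106966936, 'cy': 205.6555141838671, 'R': array([[ 0.62847405, -0.77781189, -0.0053888 ],
       [-0.47721306, -0.3801    , -0.79233307],
       [ 0.61423779,  0.50053238, -0.61006497]]), 't': array([-0.32816404,  0.33970669,  0.59940907])}
top {'fx': 480.7690547262605, 'fy': 480.7690547262605, 'cx': 285.31840848784447, 'cy': 204.5274935522395, 'R': array([[-0.01135047, -0.99986234, -0.01210247],
       [-0.99271316,  0.01271972, -0.11982818],
       [ 0.11996562,  0.01065418, -0.99272088]]), 't': array([0.00400611, 0.55739167, 1.14647171])}
0.0188
```

View pics/scene0.png

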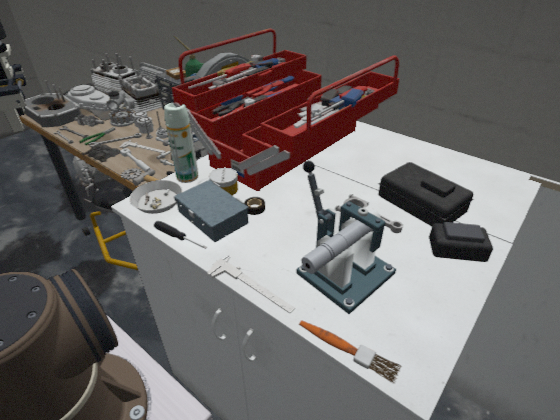

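View pics/top0.png

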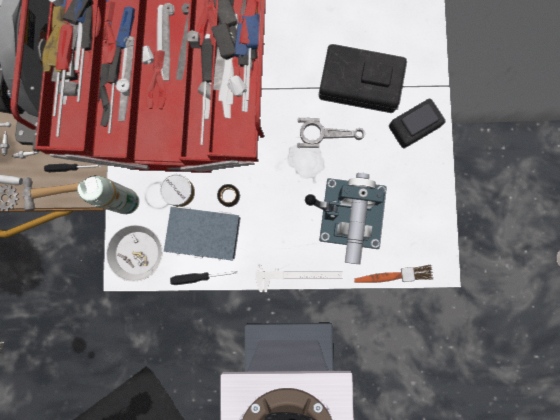

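Run:
```python
import cv2
a=cv2.imread('pics/top0.png')[160:280,290:400]; b=cv2.imread('pics/scene0.png')[150:320,280:410]
cv2.imwrite('pics/t_z.png',cv2.resize(a,None,fx=5,fy=5,interpolation=cv2.INTER_CUBIC))
cv2.imwrite('pics/s_z.png',cv2.resize(b,None,fx=3.5,fy=3.5,interpolation=cv2.INTER_CUBIC))
```

```text
(no output)
```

View pics/t_z.png

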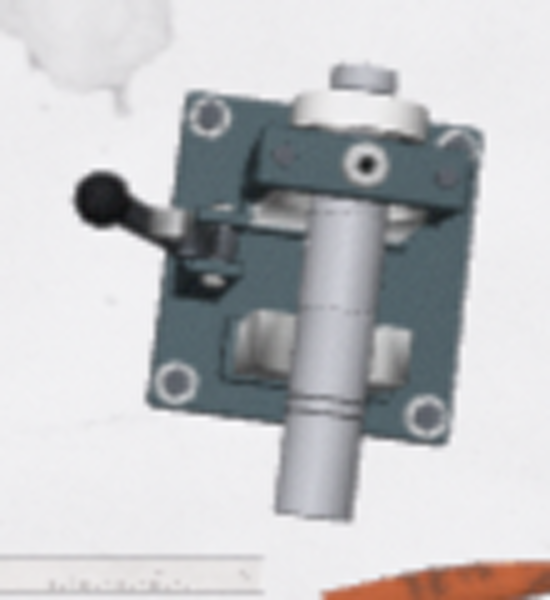

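View pics/s_z.png

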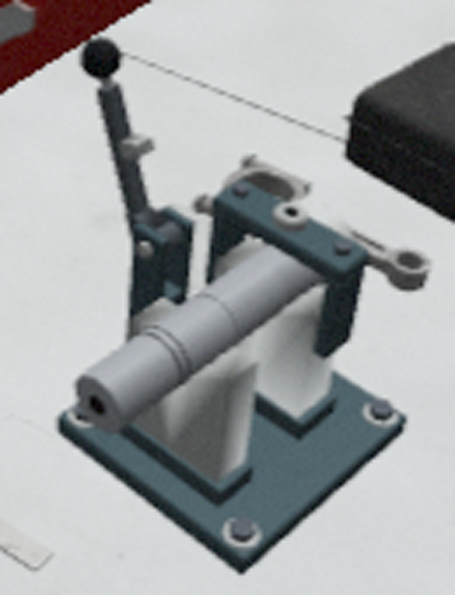

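```bash
cat > h.py <<'E'
import numpy as np, cv2
from station import *
def proj(n,X):
    c=calibration(n); p=np.asarray(X)@np.array(c['R']).T+np.array(c['t'])
    return np.c_[p[:,0]/p[:,2]*c['fx']+c['cx'],p[:,1]/p[:,2]*c['fy']+c['cy']]
def ray(n,uv,z):
    c=calibration(n); R=np.array(c['R']);o=-R.T@c['t']
    d=R.T@np.array([(uv[0]-c['cx'])/c['fx'],(uv[1]-c['cy'])/c['fy'],1]); return o+d*(z-o[2])/d[2]
def tri(u1,u2):
    A=[];b=[]
    for n,uv in(("top",u1),("scene",u2)):
        c=calibration(n);R=np.array(c['R']);t=np.array(c['t'])
        for k,f,cc,u in((0,c['fx'],c['cx'],uv[0]),(1,c['fy'],c['cy'],uv[1])):
            m=(u-cc)/f; A.append(R[k]-m*R[2]); b.append(m*t[2]-t[k])
    s=np.linalg.lstsq(np.array(A),np.array(b),rcond=None); return s[0],s[1]
def J(j,X):
    x,y,a=j[:3]; c,s=np.cos(a),np.sin(a); X=np.asarray(X,float).reshape(-1,3)
    return np.c_[x+c*X[:,0]-s*X[:,1],y+s*X[:,0]+c*X[:,1],X[:,2]]
E
python3 - <<'E'
from h import *
from scipy.optimize import least_squares
zt=lambda u,v:np.array([290+(u+.5)/5-.5,160+(v+.5)/5-.5])
zs=lambda u,v:np.array([280+(u+.5)/3.5-.5,150+(v+.5)/3.5-.5])
top=[((190,90),(85,75,16)),((485,128),(85,-75,16)),((447,445),(-75,-75,16)),((148,405),(-75,75,16)),((367,162),(35,0,164)),((102,198),(-5,114,227)),((315,480),(-112,0,133))]
top=top[:6]
sc=[((60,418),(-75,75,16)),((242,560),(-75,-75,16)),((405,418),(85,-75,16)),((290,212),(35,0,164)),((102,58),(-5,114,227))]
for c,X in top[:4]: print(ray("top",zt(*c),.016))
print("knob tri",tri(zt(102,198),zs(102,58)), "bush", tri(zt(367,162),zs(290,212)))
pt=np.array([zt(*c) for c,_ in top]);Xt=np.array([x for _,x in top])/1e3
ps=np.array([zs(*c) for c,_ in sc]);Xs=np.array([x for _,x in sc])/1e3
f=lambda j:np.r_[(proj("top",J(j,Xt))-pt).ravel(),(proj("scene",J(j,Xs))-ps).ravel()]
r=least_squares(f,[.55,-.15,-.1],loss='soft_l1'); print(r.x,np.round(r.fun,1))
j=r.x
np.save('j.npy',j)
for nm,X in dict(grip=(-100,0,115),knob=(-5,114,227),home=(-5,-54,145),bearing=(62,0,115),piv=(-5,58,129)).items(): print(nm,J(j,np.array(X)/1e3))
# free end face center: top silhouette end top edge at crop (315,518)/(277,510)
for c in((277,512),(352,521)): 
  p=ray("top",zt(*c),.115); print(p)
print(J(j,np.array([-120,0,115])/1e3),J(j,np.array([-120,0,133])/1e3))
E
```

```text
[ 0.62611237 -0.10924307  0.016     ]
[ 0.60488473 -0.25597725  0.016     ]
[ 0.44745269 -0.23158109  0.016     ]
[ 0.46882734 -0.08509719  0.016     ]
knob tri (array([ 0.54490819, -0.05615735,  0.22662374]), array([1.18021861e-06])) bush (array([ 0.56768434, -0.17476637,  0.15927178]), array([1.48809273e-09]))
[ 0.53193268 -0.16988321 -0.14968924] [-0.3 -0.4  0.3  0.   0.5  0.3 -0.2 -0.   0.5  0.2  0.4  0.2 -2.  -1.
 -0.   0.3  0.9 -0.5  0.2 -1.5 -0.5  0.1]
grip [[ 0.43305093 -0.15497013  0.115     ]]
knob [[ 0.54398951 -0.05641237  0.227     ]]
home [[ 0.51893552 -0.2225337   0.145     ]]
bearing [[ 0.59323936 -0.17912932  0.115     ]]
piv [[ 0.53563818 -0.11178614  0.129     ]]
[ 0.41571386 -0.13628215  0.115     ]
[ 0.41131807 -0.16981819  0.115     ]
[[ 0.41327458 -0.15198751  0.115     ]] [[ 0.41327458 -0.15198751  0.133     ]]
```

Run:
```python
from h import *
print("can top",tri((91,186),(176,108)),"tin",tri((176,186),(222,174)), "box corners",ray("top",(240,215),.06),ray("top",(165,255),.06),"toolbox",ray("top",(255,160),.1))
```

```text
can top (array([0.58011715, 0.40166257, 0.21483756]), array([3.35595803e-07])) tin (array([0.60128746, 0.26556192, 0.05058755]), array([3.11329211e-05])) box corners [0.53032621 0.10583294 0.06      ] [0.43707312 0.28425051 0.06      ] toolbox [0.65536501 0.0664078  0.1       ]
```

Emit:
arm_command:
  fingers: [1, 1, 1, 1, 1, 1, 1, 1]
  dp:
    - [0, 0, 0.04]
    - [0, -0.01, 0.04]
    - [0.005, -0.045, 0.01]
    - [0.02, -0.045, 0]
    - [0.02, -0.045, 0]
    - [0.02, -0.045, 0]
    - [0.02, -0.045, 0]
    - [0.02, -0.045, 0]
  roll: [0.05, 0.05, 0.05, 0.05, 0.05, 0.02, 0, 0]
  newtons: 20

```text
t: 0.9
eef_pos: [0.3782, 0.3307, 0.3119]
ee_rot: [3.13, -0.002, -0.132]
force: [0.9, 0.4, 0.1]
width: 0.0287
```

Emit:
arm_command:
  fingers: [1, 1, 1, 1, 1, 1, 1, 1]
  dp:
    - [0.022, -0.044, 0]
    - [0.022, -0.044, 0]
    - [0.022, -0.044, 0]
    - [0.022, -0.044, 0]
    - [0.022, -0.044, 0]
    - [0.022, -0.044, 0]
    - [0.022, -0.044, 0]
    - [0.022, -0.034, 0]
  roll: [-0.018, 0, 0, 0, 0, 0, 0, 0]

```text
t: 1.7
eef_pos: [0.5524, -0.0211, 0.3121]
ee_rot: [3.132, -0.002, -0.149]
force: [0.9, 1.2, 0.5]
width: 0.0005
```

Emit:
arm_command:
  fingers: [1, 1, 1, 1, 1]
  dp:
    - [0.002, 0.025, 0]
    - [0, 0.003, -0.04]
    - [0, 0, -0.04]
    - [0, 0, -0.015]
    - [0, 0, 0]
  roll: [0, 0, 0, 0, 0]

```text
t: 2.2
eef_pos: [0.5558, -0.0018, 0.212]
ee_rot: [3.131, 0.0, -0.164]
force: [0.3, -0.1, -0.1]
width: 0.0003
```

Run:
```python
from h import *
for n,(x,y,w,h) in dict(scene=(260,60,160,240),top=(280,110,110,130)).items():
    f=grab_frame(n)[y:y+h,x:x+w]; cv2.imwrite(f"pics/{n}1.png",cv2.resize(f,None,fx=2.4 if n=='scene' else 4,fy=2.4 if n=='scene' else 4))
```

```text
(no output)
```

View pics/scene1.png

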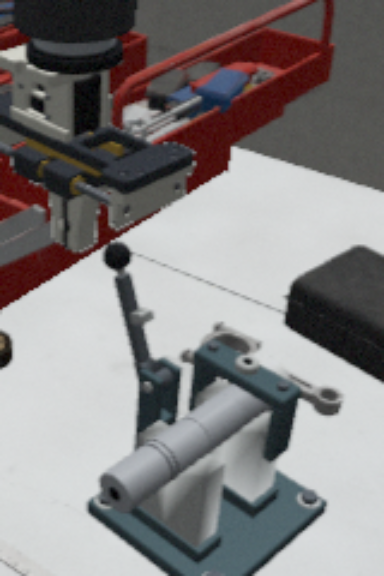

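Emit:
arm_command:
  fingers: [1, 1, 1, 1, 1]
  dp:
    - [-0.003, -0.015, 0.002]
    - [-0.003, -0.015, 0]
    - [-0.003, -0.015, 0]
    - [-0.002, -0.015, 0]
    - [-0.002, -0.015, 0]
  roll: [0.01, 0, 0, 0, 0]

```text
t: 2.8
eef_pos: [0.5469, -0.0782, 0.2225]
ee_rot: [3.135, -0.013, -0.15]
force: [0.5, -0.4, 1.2]
width: 0.0001
```

Emit:
arm_command:
  fingers: [1, 1, 1]
  dp:
    - [-0.002, -0.012, 0]
    - [-0.002, -0.012, 0]
    - [-0.0, -0.0, 0]
  roll: [0, 0, 0]

```text
t: 3.1
eef_pos: [0.5418, -0.1071, 0.2227]
ee_rot: [3.135, -0.013, -0.153]
force: [-0.4, 0.4, 0.2]
width: 0.0003
```

Run:
```python
from h import *
for n,(x,y,w,h) in dict(scene=(260,60,160,240)).items():
    f=grab_frame(n)[y:y+h,x:x+w]; cv2.imwrite(f"pics/{n}2.png",cv2.resize(f,None,fx=2.4 if n=='scene' else 4,fy=2.4 if n=='scene' else 4))
```

```text
(no output)
```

View pics/scene2.png

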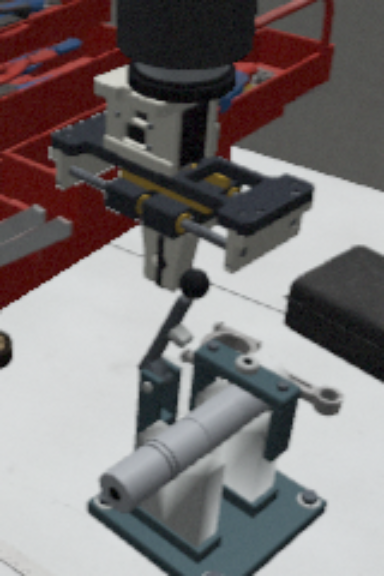

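Emit:
arm_command:
  fingers: [1, 1, 1, 1, 1, 1]
  dp:
    - [0, 0, 0.01]
    - [0, 0, 0]
    - [0, 0, 0]
    - [0, 0, 0]
    - [0, 0, 0]
    - [0, 0, 0]
  roll: [0, 0, 0, 0, 0, 0]

```text
t: 3.75
eef_pos: [0.5421, -0.1055, 0.2333]
ee_rot: [3.135, -0.012, -0.152]
force: [-0.2, 0.5, 0.3]
width: 0.0005
```

```bash
cat > look.py <<'E'
from h import *
import sys
x,y,w,h=260,60,160,240
F=grab_frame("scene"); f=F[y:y+h,x:x+w]
cv2.imwrite(f"pics/{sys.argv[1]}.png",cv2.resize(f,None,fx=2.4,fy=2.4))
s=get_state(); print(s['t'],s['eef_pos'],s['force'])
j=np.load('j.npy')
for th in (0,.15,.3,.6):
    p=th+.142; print(th, (proj("scene",J(j,[[-.005,.058-.113*np.cos(p),.129+.113*np.sin(p)]]))[0]-[x,y])*2.4)
E
python3 look.py s3
```

```text
3.8 [ 0.54206487 -0.10551921  0.23329669] [ 0.19971546 -0.85490016  0.2667755 ]
0 [266.83041269 428.97829625]
0.15 [265.96099387 410.69624253]
0.3 [262.34565354 391.22152351]
0.6 [247.15200007 351.03278246]
```

View pics/s3.png

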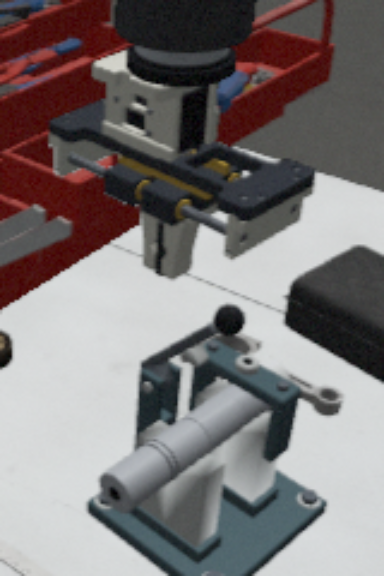

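Emit:
arm_command:
  fingers: [1, 1, 1, 1, 1, 1, 1, 1]
  dp:
    - [-0.03, 0, 0]
    - [-0.02, -0.015, 0]
    - [0, -0.03, 0]
    - [0, -0.003, -0.02]
    - [0, 0, -0.03]
    - [0, 0, -0.025]
    - [0, 0, 0]
    - [0, 0, 0]
  roll: [0, 0, 0, 0, 0, 0, 0, 0]

```text
t: 4.6
eef_pos: [0.4895, -0.1578, 0.1583]
ee_rot: [3.134, -0.016, -0.15]
force: [0.4, -0.4, 0.8]
width: 0.0006
```

```bash
python3 look.py s4
```

```text
4.65 [ 0.48937838 -0.15762649  0.15822856] [-1.14112113 -0.46139917 -0.14187217]
0 [266.83041269 428.97829625]
0.15 [265.96099387 410.69624253]
0.3 [262.34565354 391.22152351]
0.6 [247.15200007 351.03278246]
```

View pics/s4.png

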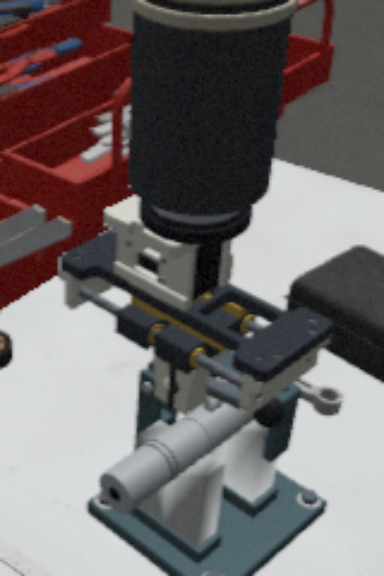

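Emit:
arm_command:
  fingers: [1, 1, 1, 1, 1]
  dp:
    - [0.001, 0.005, -0.01]
    - [0, 0, -0.01]
    - [0, 0, -0.002]
    - [0, 0, -0.002]
    - [0, 0, -0.002]
  roll: [0, 0, 0, 0, 0]

```text
t: 5.15
eef_pos: [0.4927, -0.1519, 0.1335]
ee_rot: [3.135, -0.022, -0.149]
force: [0.7, 0.7, 0.4]
width: 0.0004
```

Emit:
arm_command:
  fingers: [1, 1]
  dp:
    - [0, 0, -0.001]
    - [0, 0, -0.001]
  roll: [0, 0]

```text
t: 5.35
eef_pos: [0.493, -0.152, 0.1319]
ee_rot: [3.135, -0.022, -0.148]
force: [-1.7, -0.6, 6.8]
width: 0.0008
```

Emit:
arm_command:
  fingers: [1, 1]
  dp:
    - [0, 0, -0.001]
    - [0, 0, -0.001]
  roll: [0, 0]

```text
t: 5.55
eef_pos: [0.4934, -0.1522, 0.1314]
ee_rot: [3.134, -0.023, -0.148]
force: [-4.2, 2.3, 9.4]
width: 0.0004
```

Emit:
arm_command:
  fingers: [1, 1, 1]
  dp:
    - [0, 0, -0.002]
    - [-0.0005, -0.003, -0.002]
    - [-0.0005, -0.003, -0.002]
  roll: [0, 0, 0]

```text
t: 5.85
eef_pos: [0.4937, -0.1541, 0.1307]
ee_rot: [3.141, -0.028, -0.147]
force: [-13.2, 29.0, 33.5]
width: 0.0001
```

Emit:
arm_command:
  fingers: [1, 1]
  dp:
    - [-0.001, -0.003, 0]
    - [-0.001, -0.003, 0]
  roll: [0, 0]

```text
t: 6.05
eef_pos: [0.4936, -0.1574, 0.1336]
ee_rot: [-3.139, -0.033, -0.146]
force: [1.0, -0.7, -0.3]
width: 0.0004
```

```bash
python3 look.py s5
python3 - <<'E'
import cv2,numpy as np
a=cv2.imread('pics/s4.png');b=cv2.imread('pics/s5.png')
c=np.hstack([x[340:540,80:330] for x in(a,b)]);cv2.imwrite('pics/c5.png',cv2.resize(c,None,fx=1.6,fy=1.6))
E
```

```text
6.1 [ 0.49323426 -0.15794479  0.13344685] [ 0.17499491 -0.71553297  0.08433099]
0 [266.83041269 428.97829625]
0.15 [265.96099387 410.69624253]
0.3 [262.34565354 391.22152351]
0.6 [247.15200007 351.03278246]
```

View pics/c5.png

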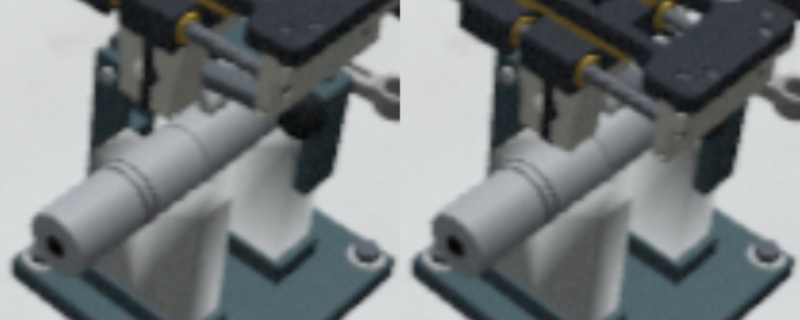

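Emit:
arm_command:
  fingers: [1, 1, 1]
  dp:
    - [0, 0.001, -0.001]
    - [0, 0, -0.001]
    - [0, 0, -0.001]
  roll: [0, 0, 0]

```text
t: 6.4
eef_pos: [0.4934, -0.1577, 0.1325]
ee_rot: [-3.14, -0.033, -0.146]
force: [-6.7, 6.8, 18.4]
width: 0.0006
```

Emit:
arm_command:
  fingers: [1]
  dp:
    - [-0.001, -0.004, -0.001]
  roll: [0]

```text
t: 6.5
eef_pos: [0.4935, -0.1603, 0.1331]
ee_rot: [-3.138, -0.036, -0.146]
force: [-6.4, 21.0, 29.2]
width: 0.0006
```

Emit:
arm_command:
  fingers: [1]
  dp:
    - [-0.001, -0.004, -0.001]
  roll: [0]

```text
t: 6.6
eef_pos: [0.4943, -0.1634, 0.1338]
ee_rot: [-3.137, -0.04, -0.145]
force: [0.0, 6.9, 10.6]
width: 0.0002
```

Emit:
arm_command:
  fingers: [1]
  dp:
    - [-0.001, -0.004, -0.001]
  roll: [0]

```text
t: 6.7
eef_pos: [0.4947, -0.1668, 0.1339]
ee_rot: [-3.136, -0.043, -0.145]
force: [0.2, 3.2, 6.5]
width: 0.0006
```

Emit:
arm_command:
  fingers: [1]
  dp:
    - [-0.001, -0.004, -0.001]
  roll: [0]

```text
t: 6.8
eef_pos: [0.4948, -0.1706, 0.1337]
ee_rot: [-3.135, -0.045, -0.144]
force: [-0.3, 2.2, 5.3]
width: 0.0004
```

Emit:
arm_command:
  fingers: [1]
  dp:
    - [-0.001, -0.004, -0.001]
  roll: [0]

```text
t: 6.9
eef_pos: [0.4941, -0.1746, 0.1327]
ee_rot: [-3.135, -0.045, -0.144]
force: [0.9, 1.7, 1.4]
width: 0.0001
```

Emit:
arm_command:
  fingers: [1, 1, 1, 1]
  dp:
    - [0, 0, 0.012]
    - [-0.001, 0.012, 0.01]
    - [0.002, 0.011, 0]
    - [0, 0, 0]
  roll: [0, 0, 0, 0]

```text
t: 7.3
eef_pos: [0.494, -0.1507, 0.1555]
ee_rot: [-3.136, -0.043, -0.147]
force: [0.3, 0.0, 0.1]
width: 0.0002
```

```bash
python3 look.py s6
```

```text
7.35 [ 0.49400273 -0.15106402  0.15550265] [0.39532867 0.29959236 0.15553737]
0 [266.83041269 428.97829625]
0.15 [265.96099387 410.69624253]
0.3 [262.34565354 391.22152351]
0.6 [247.15200007 351.03278246]
```

View pics/s6.png

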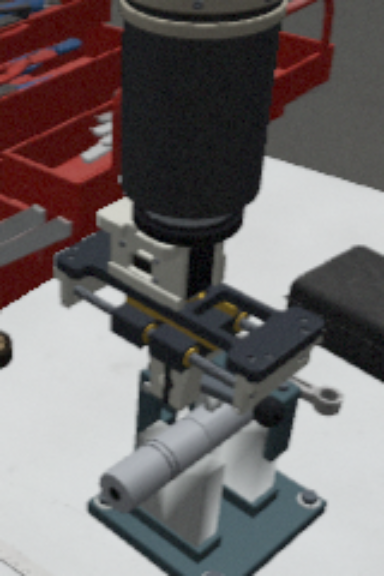

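Emit:
arm_command:
  fingers: [1, 1, 1, 1]
  dp:
    - [0, 0.001, -0.012]
    - [0, 0, -0.008]
    - [0, 0, -0.002]
    - [0, 0, -0.001]
  roll: [0, 0, 0, 0]

```text
t: 7.75
eef_pos: [0.4944, -0.1497, 0.1318]
ee_rot: [-3.137, -0.043, -0.144]
force: [-10.3, 6.7, 28.3]
width: 0.0004
```

Emit:
arm_command:
  fingers: [1]
  dp:
    - [-0.0005, -0.002, -0.001]
  roll: [0]

```text
t: 7.85
eef_pos: [0.4943, -0.1506, 0.132]
ee_rot: [-3.136, -0.044, -0.144]
force: [-8.6, 20.3, 27.0]
width: 0.0003
```

Emit:
arm_command:
  fingers: [1]
  dp:
    - [-0.001, -0.003, -0.001]
  roll: [0]

```text
t: 7.95
eef_pos: [0.4943, -0.152, 0.1326]
ee_rot: [-3.133, -0.046, -0.144]
force: [-6.9, 19.2, 24.2]
width: 0.0006
```

Emit:
arm_command:
  fingers: [1]
  dp:
    - [-0.001, -0.003, -0.001]
  roll: [0]

```text
t: 8.05
eef_pos: [0.4944, -0.1534, 0.1333]
ee_rot: [-3.131, -0.049, -0.143]
force: [-6.7, 15.3, 21.7]
width: 0.0004
```

Emit:
arm_command:
  fingers: [1]
  dp:
    - [-0.001, -0.003, -0.001]
  roll: [0]

```text
t: 8.15
eef_pos: [0.4946, -0.1556, 0.1334]
ee_rot: [-3.129, -0.051, -0.143]
force: [0.1, 4.0, 5.6]
width: 0.0004
```

Emit:
arm_command:
  fingers: [1]
  dp:
    - [-0.001, -0.003, -0.0015]
  roll: [0]

```text
t: 8.25
eef_pos: [0.4949, -0.1574, 0.133]
ee_rot: [-3.127, -0.054, -0.142]
force: [-7.5, 20.5, 24.5]
width: 0.0002
```

Emit:
arm_command:
  fingers: [1]
  dp:
    - [-0.001, -0.003, -0.0015]
  roll: [0]

```text
t: 8.35
eef_pos: [0.495, -0.1584, 0.1332]
ee_rot: [-3.124, -0.056, -0.142]
force: [-12.0, 27.7, 36.2]
width: 0.0007
```

Emit:
arm_command:
  fingers: [1]
  dp:
    - [-0.001, -0.003, -0.0015]
  roll: [0]

```text
t: 8.45
eef_pos: [0.4948, -0.1591, 0.1338]
ee_rot: [-3.121, -0.059, -0.142]
force: [-11.5, 23.9, 30.8]
width: 0.0002
```

Emit:
arm_command:
  fingers: [1]
  dp:
    - [-0.001, -0.003, -0.0015]
  roll: [0]

```text
t: 8.55
eef_pos: [0.4947, -0.1598, 0.1343]
ee_rot: [-3.117, -0.061, -0.142]
force: [-9.6, 21.0, 28.6]
width: 0.0007
```

```bash
python3 look.py s7
```

```text
8.6 [ 0.49470881 -0.15988687  0.13437455] [-9.58711413 20.63398474 26.86362808]
0 [266.83041269 428.97829625]
0.15 [265.96099387 410.69624253]
0.3 [262.34565354 391.22152351]
0.6 [247.15200007 351.03278246]
```

View pics/s7.png

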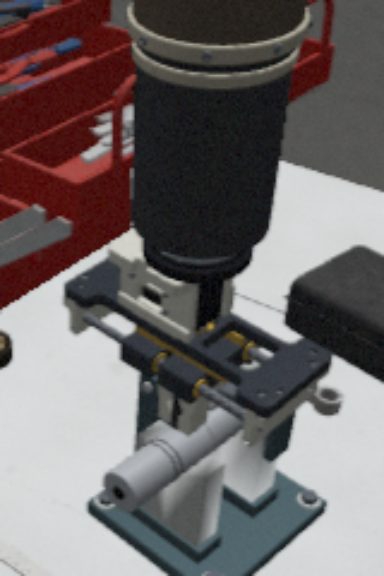

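Emit:
arm_command:
  fingers: [1, 1]
  dp:
    - [0, 0, 0.015]
    - [0, 0, 0.01]
  roll: [0, 0]

```text
t: 8.8
eef_pos: [0.4941, -0.1591, 0.1589]
ee_rot: [-3.116, -0.059, -0.142]
force: [0.3, 0.0, -0.1]
width: 0.0004
```

```bash
python3 look.py s8
python3 - <<'E'
import cv2,numpy as np
o=[]
for n in('s4','s6','s8'):
    a=cv2.imread(f'pics/{n}.png'); o.append(np.vstack([cv2.resize(a[460:520,90:150],(260,260)),cv2.resize(a[370:460,180:300],(260,195))]))
cv2.imwrite('pics/c8.png',np.hstack(o))
E
```

```text
8.85 [ 0.49451026 -0.15927547  0.16007994] [ 0.0791036  -0.10480032  0.94206335]
0 [266.83041269 428.97829625]
0.15 [265.96099387 410.69624253]
0.3 [262.34565354 391.22152351]
0.6 [247.15200007 351.03278246]
```

View pics/c8.png

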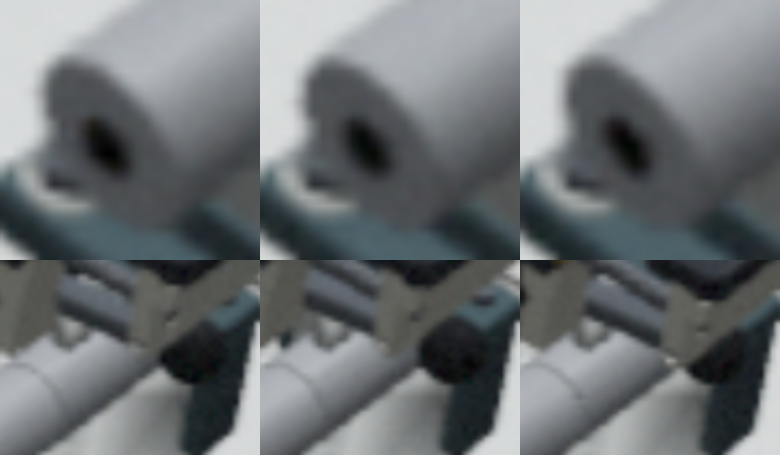

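Run:
```python
from h import *
f=grab_frame("scene"); cv2.imwrite('pics/r9.png',f)
j=np.load('j.npy')
a=cv2.imread('pics/scene0.png')
c=np.hstack([cv2.resize(x[195:290,295:395],None,fx=4,fy=4,interpolation=cv2.INTER_CUBIC) for x in(a,f)])
cv2.imwrite('pics/c9.png',c)
print((proj("scene",J(j,np.array([[-27,0,133],[-27,-18,115],[17,0,133],[17,-18,115],[-12,-13,128]])/1e3))-[295,195])*4)
```

```text
[[182.8373376  158.89284823]
 [208.0081227  204.90128795]
 [240.43640924 118.74743787]
 [264.80871204 163.37641425]
 [222.60014537 165.65495585]]
```

View pics/c9.png

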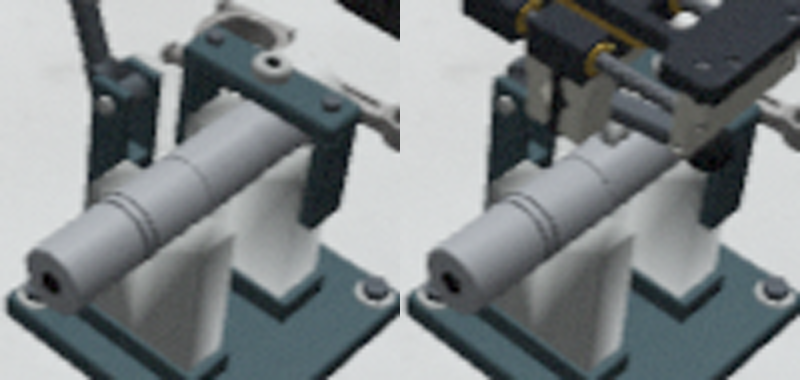

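Emit:
arm_command:
  fingers: [1, 1, 1, 1]
  dp:
    - [0, 0.006, -0.012]
    - [0, 0, -0.01]
    - [0, 0, -0.003]
    - [0, 0, 0]
  roll: [0, 0, 0, 0]

```text
t: 9.3
eef_pos: [0.494, -0.1536, 0.1311]
ee_rot: [-3.118, -0.059, -0.142]
force: [-6.2, 5.8, 21.6]
width: 0.0005
```

Emit:
arm_command:
  fingers: [1]
  dp:
    - [0, 0, -0.001]
  roll: [0]

```text
t: 9.4
eef_pos: [0.4941, -0.1537, 0.1309]
ee_rot: [-3.119, -0.059, -0.141]
force: [-9.8, 8.0, 27.8]
width: 0.0002
```

Emit:
arm_command:
  fingers: [1]
  dp:
    - [-0.001, -0.004, -0.0005]
  roll: [0]

```text
t: 9.5
eef_pos: [0.4938, -0.1557, 0.1316]
ee_rot: [-3.116, -0.06, -0.14]
force: [-11.4, 30.2, 36.0]
width: 0.0003
```

Emit:
arm_command:
  fingers: [1]
  dp:
    - [-0.001, -0.004, -0.0005]
  roll: [0]

```text
t: 9.6
eef_pos: [0.4937, -0.1571, 0.1326]
ee_rot: [-3.112, -0.062, -0.14]
force: [-11.7, 27.9, 33.0]
width: 0.0004
```

Emit:
arm_command:
  fingers: [1]
  dp:
    - [-0.001, -0.004, -0.0005]
  roll: [0]

```text
t: 9.7
eef_pos: [0.4934, -0.1584, 0.1336]
ee_rot: [-3.109, -0.064, -0.139]
force: [-8.4, 22.5, 28.3]
width: 0.0004
```

Run:
```python
from h import *
f=cv2.imread('pics/r9.png'); T=np.array([.4945,-.1593,.160])
x0,y0=315,180
z=cv2.resize(f[y0:y0+70,x0:x0+80],None,fx=9,fy=9,interpolation=cv2.INTER_CUBIC)
c,s=np.cos(-.145),np.sin(-.145)
for t,col in((8,(0,0,255)),(11,(0,255,0)),(14,(255,0,0))):
    P=np.array([[a*.0095*c-b*t*1e-3*s,a*.0095*s+b*t*1e-3*c,0] for a,b in((-1,-1),(-1,1),(1,1),(1,-1))])+T
    q=((proj("scene",P)-[x0,y0]+.5)*9).astype(np.int32); cv2.polylines(z,[q],True,col,1)
cv2.imwrite('pics/tip.png',z)
```

```text
(no output)
```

View pics/tip.png

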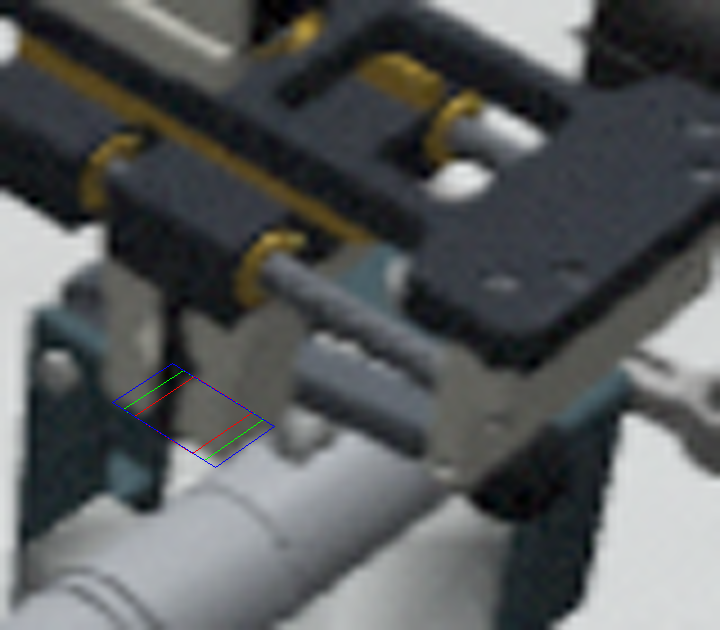

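Emit:
arm_command:
  fingers: [1, 1, 1, 1, 1]
  dp:
    - [0, 0, 0.008]
    - [-0.002, -0.015, 0.0]
    - [-0.001, -0.009, 0]
    - [0, 0, 0]
    - [0, 0, 0]
  roll: [0, 0, 0, 0, 0]

```text
t: 10.2
eef_pos: [0.4888, -0.1821, 0.1384]
ee_rot: [-3.108, -0.059, -0.139]
force: [0.1, -0.1, -0.4]
width: 0.0002
```

```bash
cat > st.py <<'E'
from h import *
s=get_state(); j=np.load('j.npy'); d=s['eef_pos'][:2]-j[:2]; c,sn=np.cos(j[2]),np.sin(j[2])
print("t",s['t'],"jig",np.round([(c*d[0]+sn*d[1])*1e3,(-sn*d[0]+c*d[1])*1e3,s['eef_pos'][2]*1e3],1),"F",np.round(s['force'],1),s['ee_rot'])
E
python3 st.py;python3 look.py s10
```

```text
t 10.2 jig [-40.8 -18.5 138.4] F [ 0.1 -0.1 -0.4] [-3.10810596 -0.05883219 -0.13909754]
10.25 [ 0.48879594 -0.18196937  0.1383752 ] [-0.97367394  0.0677646  -0.12872609]
0 [266.83041269 428.97829625]
0.15 [265.96099387 410.69624253]
0.3 [262.34565354 391.22152351]
0.6 [247.15200007 351.03278246]
```

View pics/s10.png

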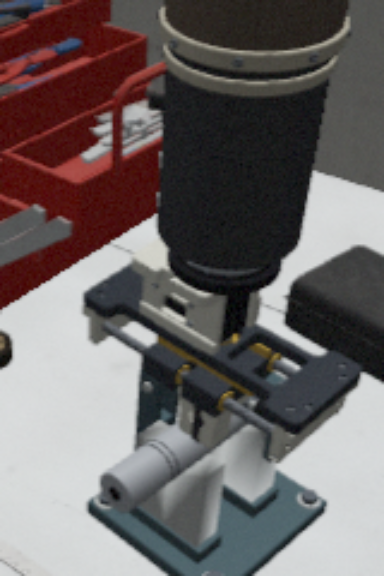

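Emit:
arm_command:
  fingers: [1, 1, 1, 1]
  dp:
    - [0, -0.003, 0]
    - [0, 0, -0.003]
    - [0, 0, -0.002]
    - [0, 0, -0.001]
  roll: [0, 0, 0, 0]

```text
t: 10.65
eef_pos: [0.4886, -0.1847, 0.1312]
ee_rot: [-3.108, -0.058, -0.139]
force: [0.4, -0.3, 0.1]
width: 0.0003
```

Emit:
arm_command:
  fingers: [1]
  dp:
    - [0, 0, -0.001]
  roll: [0]

```text
t: 10.75
eef_pos: [0.4886, -0.1846, 0.1301]
ee_rot: [-3.108, -0.057, -0.139]
force: [-0.9, -0.6, 5.3]
width: 0.0006
```

Emit:
arm_command:
  fingers: [1]
  dp:
    - [0, 0, -0.001]
  roll: [0]

```text
t: 10.85
eef_pos: [0.4889, -0.1848, 0.1297]
ee_rot: [-3.109, -0.058, -0.138]
force: [-4.5, 0.7, 12.4]
width: 0.0002
```

```bash
python3 st.py
```

```text
t 10.85 jig [-40.4 -21.2 129.7] F [-4.5  0.7 12.4] [-3.10875588 -0.05800955 -0.13793702]
```

Emit:
arm_command:
  fingers: [1]
  dp:
    - [-0.001, -0.002, -0.002]
  roll: [0]

```text
t: 10.95
eef_pos: [0.4889, -0.1869, 0.1288]
ee_rot: [-3.109, -0.06, -0.137]
force: [-0.4, -1.2, 5.7]
width: 0.0003
```

Emit:
arm_command:
  fingers: [1]
  dp:
    - [-0.001, -0.002, -0.002]
  roll: [0]

```text
t: 11.05
eef_pos: [0.4887, -0.189, 0.1276]
ee_rot: [-3.109, -0.062, -0.137]
force: [0.5, 0.2, 2.3]
width: 0.0007
```

Emit:
arm_command:
  fingers: [1]
  dp:
    - [-0.001, -0.002, -0.002]
  roll: [0]

```text
t: 11.15
eef_pos: [0.4879, -0.1911, 0.1258]
ee_rot: [-3.109, -0.063, -0.136]
force: [-0.1, 0.9, -0.6]
width: 0.0005
```

Emit:
arm_command:
  fingers: [1, 1, 1, 1, 1, 1]
  dp:
    - [0, 0, 0.01]
    - [0.001, 0.009, 0]
    - [0, 0.001, -0.003]
    - [0, 0, -0.001]
    - [0, 0, -0.001]
    - [0, 0, 0]
  roll: [0, 0, 0, 0, 0, 0]

```text
t: 11.75
eef_pos: [0.4885, -0.1803, 0.1318]
ee_rot: [-3.11, -0.062, -0.136]
force: [-2.2, -0.8, 3.5]
width: 0.0003
```

```bash
python3 st.py;python3 look.py s11
```

```text
t 11.75 jig [-41.4 -16.8 131.8] F [-2.2 -0.8  3.5] [-3.1101147  -0.06238145 -0.13550997]
11.8 [ 0.48857566 -0.18027424  0.13181708] [-0.66190539 -0.22015136  4.81047196]
0 [266.83041269 428.97829625]
0.15 [265.96099387 410.69624253]
0.3 [262.34565354 391.22152351]
0.6 [247.15200007 351.03278246]
```

View pics/s11.png

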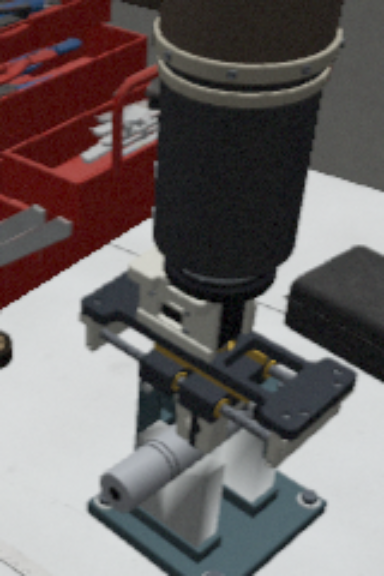

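Emit:
arm_command:
  fingers: [1]
  dp:
    - [0, -0.001, -0.0015]
  roll: [0]

```text
t: 11.9
eef_pos: [0.4889, -0.1812, 0.1312]
ee_rot: [-3.11, -0.063, -0.135]
force: [-4.3, 3.8, 16.8]
width: 0.0001
```

Emit:
arm_command:
  fingers: [1]
  dp:
    - [-0.0005, -0.002, -0.0018]
  roll: [0]

```text
t: 12.0
eef_pos: [0.4895, -0.1832, 0.1307]
ee_rot: [-3.11, -0.066, -0.134]
force: [-1.2, 2.2, 10.5]
width: 0.0006
```

Emit:
arm_command:
  fingers: [1]
  dp:
    - [-0.0005, -0.002, -0.002]
  roll: [0]

```text
t: 12.1
eef_pos: [0.4901, -0.1853, 0.1298]
ee_rot: [-3.11, -0.068, -0.133]
force: [-0.7, 0.8, 7.6]
width: 0.0007
```

Emit:
arm_command:
  fingers: [1]
  dp:
    - [-0.0005, -0.002, -0.0022]
  roll: [0]

```text
t: 12.2
eef_pos: [0.4906, -0.1875, 0.1286]
ee_rot: [-3.111, -0.07, -0.133]
force: [-1.5, -0.4, 7.7]
width: 0.0006
```

Emit:
arm_command:
  fingers: [1]
  dp:
    - [-0.0005, -0.0015, -0.0025]
  roll: [0]

```text
t: 12.3
eef_pos: [0.4912, -0.1894, 0.1272]
ee_rot: [-3.111, -0.073, -0.132]
force: [-1.9, -1.9, 9.2]
width: 0.0003
```

Emit:
arm_command:
  fingers: [1, 1, 1, 1, 1]
  dp:
    - [0, 0, 0.03]
    - [-0.03, 0, 0.03]
    - [-0.04, -0.01, 0.01]
    - [-0.04, -0.01, 0]
    - [0, 0, 0]
  roll: [0, 0, 0, 0, 0]

```text
t: 12.8
eef_pos: [0.3776, -0.2095, 0.1971]
ee_rot: [-3.112, -0.069, -0.13]
force: [1.0, 0.4, 0.2]
width: 0.001
```

```bash
python3 st.py;python3 look.py s12
python3 - <<'E'
from h import *
f=grab_frame("top"); cv2.imwrite('pics/top12.png',f)
a=cv2.imread('pics/top0.png')
c=np.hstack([cv2.resize(x[165:275,300:385],None,fx=5,fy=5,interpolation=cv2.INTER_CUBIC) for x in(a,f)])
cv2.imwrite('pics/t12.png',cv2.resize(c,(790,510)))
E
```

```text
t 12.8 jig [-146.7  -62.2  197.1] F [1.  0.4 0.2] [-3.11180544 -0.06945298 -0.13043537]
12.85 [ 0.37979612 -0.20954894  0.19745887] [-0.1453962   0.22377002  0.52148147]
0 [266.83041269 428.97829625]
0.15 [265.96099387 410.69624253]
0.3 [262.34565354 391.22152351]
0.6 [247.15200007 351.03278246]
```

View pics/s12.png

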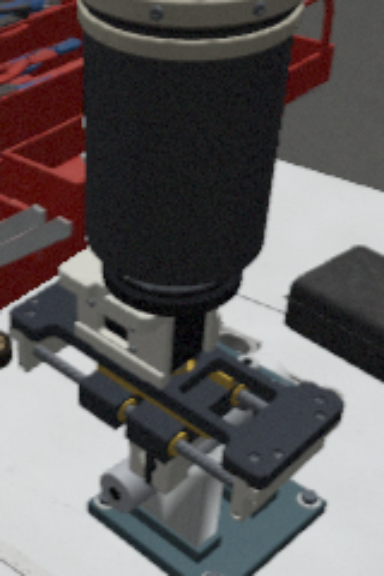

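View pics/t12.png

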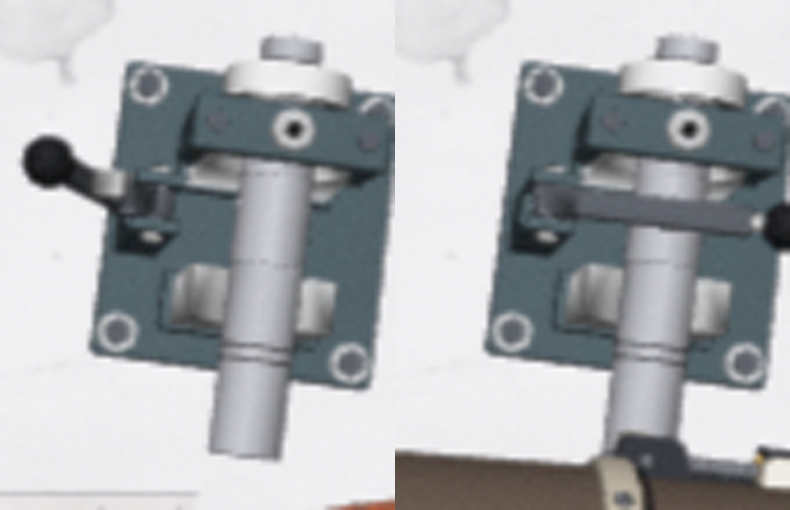

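Emit:
arm_command:
  fingers: [1, 1, 1, 1, 1, 1, 1, 1]
  dp:
    - [0.04, 0.01, 0]
    - [0.04, 0.01, 0]
    - [0.028, 0.009, -0.02]
    - [0, 0, -0.03]
    - [0, 0, -0.006]
    - [0, 0, -0.003]
    - [0, 0, -0.002]
    - [0, 0, -0.002]
  roll: [-0.02, 0, 0, 0, 0, 0, 0, 0]

```text
t: 13.7
eef_pos: [0.4991, -0.1782, 0.1321]
ee_rot: [-3.114, -0.073, -0.149]
force: [-2.6, -0.5, 3.7]
width: 0.0005
```

```bash
python3 st.py
```

```text
t 13.7 jig [-31.2 -13.1 132.1] F [-2.6 -0.5  3.7] [-3.11378565 -0.07271941 -0.14868613]
```

Emit:
arm_command:
  fingers: [1]
  dp:
    - [-0.003, -0.004, 0]
  roll: [0]

```text
t: 13.8
eef_pos: [0.4967, -0.1823, 0.1331]
ee_rot: [-3.114, -0.075, -0.148]
force: [-0.6, 0.7, 0.1]
width: 0.0002
```

Emit:
arm_command:
  fingers: [1]
  dp:
    - [-0.001, 0, -0.003]
  roll: [0]

```text
t: 13.9
eef_pos: [0.4959, -0.1828, 0.1313]
ee_rot: [-3.114, -0.077, -0.148]
force: [-0.5, 0.8, 9.1]
width: 0.0007
```

Emit:
arm_command:
  fingers: [1]
  dp:
    - [-0.001, -0.002, -0.003]
  roll: [0]

```text
t: 14.0
eef_pos: [0.4963, -0.1853, 0.1302]
ee_rot: [-3.114, -0.081, -0.148]
force: [0.5, 0.3, 11.0]
width: 0.0005
```

Emit:
arm_command:
  fingers: [1]
  dp:
    - [-0.001, -0.002, -0.003]
  roll: [0]

```text
t: 14.1
eef_pos: [0.4964, -0.1878, 0.1291]
ee_rot: [-3.114, -0.085, -0.148]
force: [-0.6, -0.0, 7.7]
width: -0.0001
```

```bash
python3 st.py
```

```text
t 14.1 jig [-32.4 -23.  129.1] F [-0.6 -0.   7.7] [-3.11378675 -0.08534361 -0.14786822]
```

Emit:
arm_command:
  fingers: [1]
  dp:
    - [-0.001, -0.001, -0.003]
  roll: [0]

```text
t: 14.2
eef_pos: [0.4966, -0.1895, 0.128]
ee_rot: [-3.114, -0.089, -0.148]
force: [-0.2, -0.4, 8.5]
width: 0.0004
```

Emit:
arm_command:
  fingers: [1]
  dp:
    - [-0.001, -0.001, -0.003]
  roll: [0]

```text
t: 14.3
eef_pos: [0.4968, -0.1912, 0.1268]
ee_rot: [-3.115, -0.094, -0.147]
force: [-0.4, -1.6, 6.7]
width: 0.0004
```

Emit:
arm_command:
  fingers: [1]
  dp:
    - [-0.001, -0.001, -0.003]
  roll: [0]

```text
t: 14.4
eef_pos: [0.4966, -0.1929, 0.1253]
ee_rot: [-3.115, -0.097, -0.147]
force: [0.3, -1.1, 3.7]
width: 0.0003
```

```bash
python3 st.py
```

```text
t 14.4 jig [-31.5 -28.  125.3] F [ 0.3 -1.1  3.7] [-3.11496176 -0.09687734 -0.14733951]
```

Emit:
arm_command:
  fingers: [1, 1, 1, 1, 1]
  dp:
    - [0, 0, 0.03]
    - [-0.03, 0, 0.02]
    - [-0.04, 0, 0]
    - [-0.04, 0, 0]
    - [0, 0, 0]
  roll: [0, 0, 0, 0, 0]

```text
t: 14.9
eef_pos: [0.3818, -0.1939, 0.177]
ee_rot: [-3.115, -0.098, -0.15]
force: [-0.4, -0.0, -0.0]
width: 0.0004
```

```bash
cat > tl.py <<'E'
from h import *
import sys
f=grab_frame("top"); cv2.imwrite(f'pics/{sys.argv[1]}r.png',f)
a=cv2.imread('pics/top12.png')
c=np.hstack([cv2.resize(x[190:265,330:395],None,fx=6,fy=6,interpolation=cv2.INTER_CUBIC) for x in(a,f)])
cv2.imwrite(f'pics/{sys.argv[1]}.png',c)
E
python3 st.py; python3 tl.py t13
```

```text
t 14.9 jig [-144.9  -46.1  177. ] F [-0.4 -0.  -0. ] [-3.11463656 -0.09848205 -0.14955171]
```

View pics/t13.png

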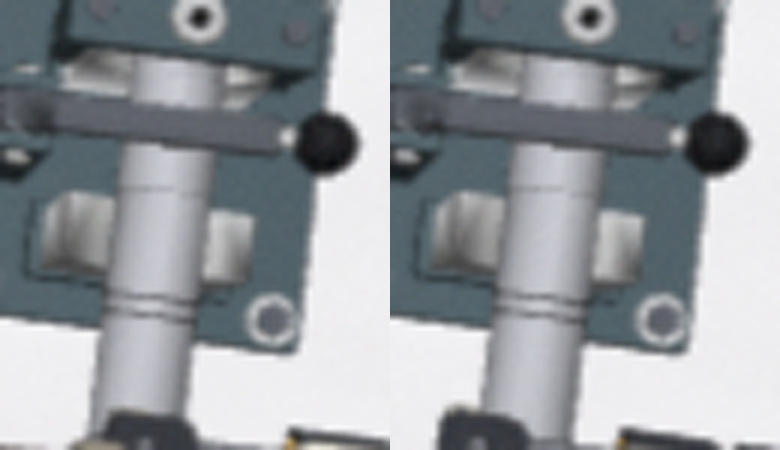

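Run:
```python
import cv2,numpy as np
o=[]
for n in('s3','s4','s5','s6','s7','s8','s10','s11'):
    a=cv2.imread(f'pics/{n}.png')[465:515,90:140]
    a=cv2.normalize(a,None,0,255,cv2.NORM_MINMAX); a=np.clip(a.astype(int)*1.6,0,255).astype(np.uint8)
    o.append(cv2.resize(a,(195,195),interpolation=cv2.INTER_CUBIC))
cv2.imwrite('pics/ends.png',np.vstack([np.hstack(o[:4]),np.hstack(o[4:])]))
```

```text
(no output)
```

View pics/ends.png

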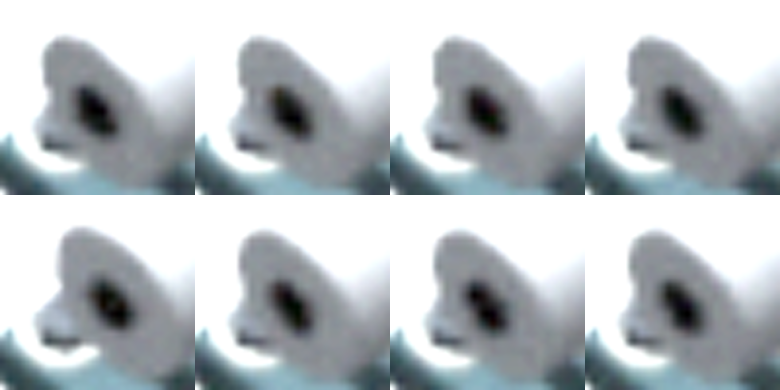

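Emit:
arm_command:
  fingers: [0, 0, 0, 0, 0, 0]
  dp:
    - [0.034, 0.014, 0]
    - [0.034, 0.014, 0]
    - [0.033, 0.013, 0]
    - [0.006, 0.002, -0.025]
    - [0, 0, -0.01]
    - [0, 0, 0]
  roll: [0, 0, 0, 0, 0, 0]
  newtons: 40

```text
t: 15.55
eef_pos: [0.4982, -0.1501, 0.1438]
ee_rot: [-3.115, -0.108, -0.15]
force: [-0.2, 0.1, -0.1]
width: 0.0411
```

```bash
python3 st.py;python3 look.py s14; python3 -c "
from station import *;s=get_state();print(s['width'],s['q'])"
```

```text
t 15.55 jig [-36.3  14.6 143.8] F [-0.2  0.1 -0.1] [-3.11451666 -0.10812377 -0.15044938]
15.6 [ 0.49809673 -0.15018965  0.14431058] [ 0.504719   -0.75622152  0.16575522]
0 [266.83041269 428.97829625]
0.15 [265.96099387 410.69624253]
0.3 [262.34565354 391.22152351]
0.6 [247.15200007 351.03278246]
0.04284602576002035 [ 0.08372568  0.11568    -0.52232364 -0.00173987 -0.82106763  1.33899688]
```

View pics/s14.png

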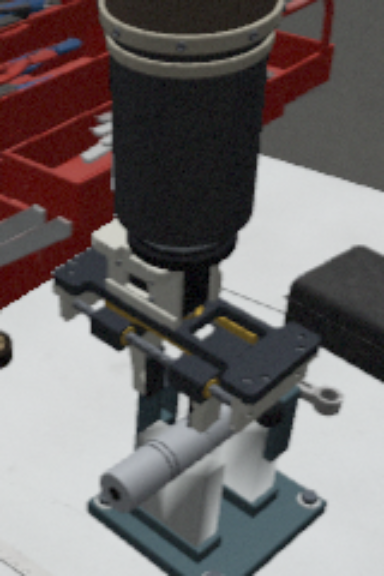

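Emit:
arm_command:
  fingers: [0, 0, 0, 0]
  dp:
    - [-0.003, -0.002, -0.006]
    - [-0.001, 0, -0.004]
    - [0, 0, -0.002]
    - [0, 0, -0.001]
  roll: [0, 0, 0, 0]

```text
t: 16.0
eef_pos: [0.4933, -0.1534, 0.1329]
ee_rot: [-3.114, -0.112, -0.152]
force: [-0.6, -0.4, -0.4]
width: 0.0438
```

```bash
python3 st.py
```

```text
t 16.0 jig [-40.6  10.5 132.9] F [-0.6 -0.4 -0.4] [-3.1140313  -0.11185443 -0.15197696]
```

Emit:
arm_command:
  fingers: [0, 0]
  dp:
    - [0, 0.001, -0.002]
    - [0, 0.0, -0.002]
  roll: [0, 0]

```text
t: 16.2
eef_pos: [0.4938, -0.1528, 0.1299]
ee_rot: [-3.114, -0.114, -0.152]
force: [-2.4, -1.0, 9.3]
width: 0.0434
```

Emit:
arm_command:
  fingers: [0]
  dp:
    - [0, 0, -0.002]
  roll: [0]

```text
t: 16.3
eef_pos: [0.4944, -0.1533, 0.1291]
ee_rot: [-3.115, -0.116, -0.151]
force: [-4.6, -3.2, 14.5]
width: 0.0434
```

Emit:
arm_command:
  fingers: [0]
  dp:
    - [0, 0, -0.002]
  roll: [0]

```text
t: 16.4
eef_pos: [0.495, -0.154, 0.1285]
ee_rot: [-3.116, -0.117, -0.15]
force: [-4.2, -2.2, 12.2]
width: 0.0437
```

```bash
python3 st.py
```

```text
t 16.4 jig [-38.9  10.2 128.5] F [-4.2 -2.2 12.2] [-3.11648427 -0.11713836 -0.15000814]
```

Emit:
arm_command:
  fingers: [0]
  dp:
    - [-0.001, 0.001, -0.005]
  roll: [0]

```text
t: 16.5
eef_pos: [0.4957, -0.1546, 0.1267]
ee_rot: [-3.119, -0.121, -0.148]
force: [-12.5, -8.0, 39.6]
width: 0.0437
```

Emit:
arm_command:
  fingers: [0]
  dp:
    - [-0.001, 0.001, -0.005]
  roll: [0]

```text
t: 16.6
eef_pos: [0.4966, -0.1558, 0.1256]
ee_rot: [-3.123, -0.126, -0.145]
force: [-10.1, -11.3, 33.1]
width: 0.044
```

```bash
python3 st.py; python3 look.py s15
```

```text
t 16.6 jig [-37.    8.7 125.6] F [-10.1 -11.3  33.1] [-3.12323458 -0.12615442 -0.14496591]
16.65 [ 0.49670761 -0.15597208  0.12554005] [ -7.3173105  -12.00586366  27.66839655]
0 [266.83041269 428.97829625]
0.15 [265.96099387 410.69624253]
0.3 [262.34565354 391.22152351]
0.6 [247.15200007 351.03278246]
```

View pics/s15.png

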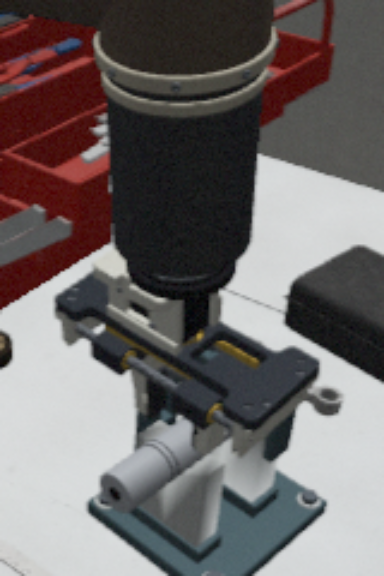

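Emit:
arm_command:
  fingers: [0, 1, 1, 1, 1, 1, 1, 1]
  dp:
    - [0, 0, 0.03]
    - [0, 0, 0.02]
    - [-0.004, -0.03, 0]
    - [-0.004, -0.03, 0]
    - [0, 0, 0]
    - [0.002, 0, -0.02]
    - [0, 0, -0.02]
    - [0, 0, 0]
  roll: [0, 0, 0, 0, 0, 0, 0, 0]

```text
t: 17.45
eef_pos: [0.4923, -0.2186, 0.1401]
ee_rot: [-3.124, -0.135, -0.144]
force: [0.8, 0.6, 0.7]
width: 0.0008
```

```bash
python3 st.py; python3 look.py s16
```

```text
t 17.45 jig [-31.9 -54.  140.1] F [0.8 0.6 0.7] [-3.12444466 -0.13486024 -0.14391601]
17.5 [ 0.4932209  -0.21872271  0.14155793] [-0.02980966 -0.50156395  0.14784409]
0 [266.83041269 428.97829625]
0.15 [265.96099387 410.69624253]
0.3 [262.34565354 391.22152351]
0.6 [247.15200007 351.03278246]
```

View pics/s16.png

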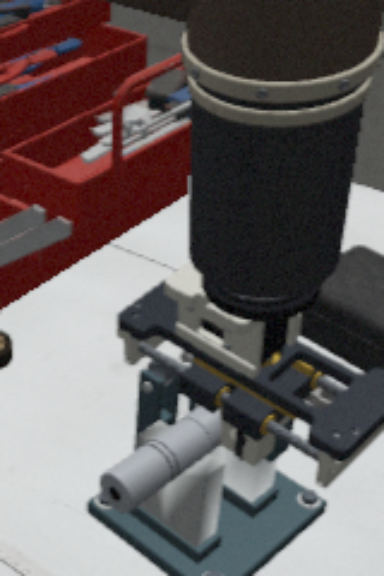

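Emit:
arm_command:
  fingers: [1, 1, 1, 1]
  dp:
    - [0, 0, -0.015]
    - [0, 0.01, -0.008]
    - [0.001, 0.008, 0]
    - [0, 0, 0]
  roll: [-0.006, 0, 0, 0]

```text
t: 17.9
eef_pos: [0.4966, -0.199, 0.1216]
ee_rot: [-3.126, -0.141, -0.148]
force: [-0.1, -0.0, 0.4]
width: 0.0004
```

```bash
python3 st.py
```

```text
t 17.9 jig [-30.6 -34.1 121.6] F [-0.1 -0.   0.4] [-3.12557459 -0.14080277 -0.14778358]
```

Emit:
arm_command:
  fingers: [1, 1, 1]
  dp:
    - [-0.001, 0, -0.005]
    - [0, 0.002, 0]
    - [0, 0.0015, 0]
  roll: [0, 0, 0]

```text
t: 18.2
eef_pos: [0.4965, -0.1965, 0.1187]
ee_rot: [-3.129, -0.143, -0.144]
force: [-0.6, -11.0, 1.8]
width: 0.0004
```

```bash
python3 st.py
```

```text
t 18.2 jig [-31.  -31.6 118.7] F [ -0.6 -11.    1.8] [-3.12872509 -0.14333176 -0.14432114]
```

Emit:
arm_command:
  fingers: [1]
  dp:
    - [0, 0.002, 0.001]
  roll: [0]

```text
t: 18.3
eef_pos: [0.4966, -0.1957, 0.1203]
ee_rot: [-3.131, -0.144, -0.144]
force: [1.2, -8.3, -0.2]
width: 0.0009
```

Emit:
arm_command:
  fingers: [1]
  dp:
    - [0, 0.003, 0.002]
  roll: [0]

```text
t: 18.4
eef_pos: [0.4967, -0.1939, 0.1229]
ee_rot: [-3.132, -0.144, -0.144]
force: [0.7, -6.9, 1.1]
width: 0.0006
```

```bash
python3 st.py; python3 look.py s17
python3 - <<'E'
import cv2,numpy as np
a=[cv2.resize(cv2.imread(f'pics/{n}.png')[340:540,80:330],None,fx=1.6,fy=1.6) for n in('s16','s17')]
cv2.imwrite('pics/c17.png',np.hstack(a))
E
```

```text
t 18.4 jig [-31.3 -29.  122.9] F [ 0.7 -6.9  1.1] [-3.13216984 -0.14437526 -0.14356974]
18.45 [ 0.49677185 -0.19361802  0.12330269] [-0.60204725 -5.90513435  0.46257689]
0 [266.83041269 428.97829625]
0.15 [265.96099387 410.69624253]
0.3 [262.34565354 391.22152351]
0.6 [247.15200007 351.03278246]
```

View pics/c17.png

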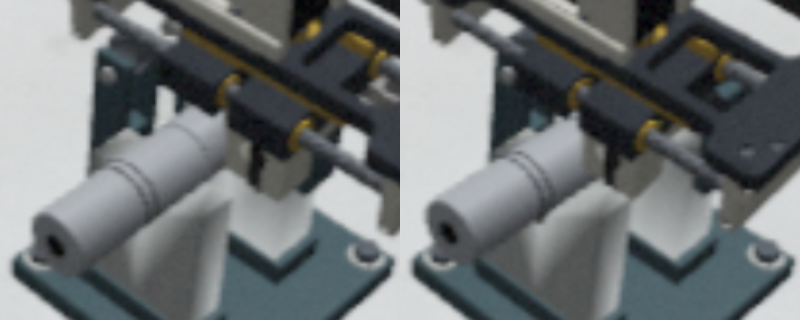

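Emit:
arm_command:
  fingers: [1]
  dp:
    - [0, 0.0035, 0.002]
  roll: [0]

```text
t: 18.55
eef_pos: [0.497, -0.1914, 0.126]
ee_rot: [-3.134, -0.146, -0.143]
force: [0.2, -8.3, 0.7]
width: 0.0004
```

```bash
python3 st.py
python3 - <<'E'
from h import *
f=grab_frame("scene"); cv2.imwrite('pics/r18.png',f)
a=cv2.imread('pics/r9.png')
c=np.hstack([cv2.resize(x[235:285,290:350],None,fx=6,fy=6,interpolation=cv2.INTER_CUBIC) for x in(a,f)]); cv2.imwrite('pics/c18.png',c)
j=np.load('j.npy'); print((proj("scene",J(j,np.array([[-120,0,115],[-120,5,120],[-120,10,125]])/1e3))-[290,235])*6)
E
```

```text
t 18.55 jig [-31.3 -26.5 126. ] F [ 0.2 -8.3  0.7] [-3.1338829  -0.14550221 -0.1432449 ]
[[100.27930291 180.69167641]
 [ 89.17738642 160.49142156]
 [ 78.07177427 140.28444234]]
```

View pics/c18.png

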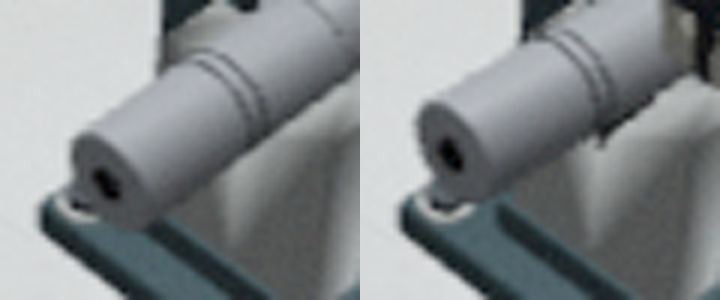

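Emit:
arm_command:
  fingers: [1, 1, 1]
  dp:
    - [-0.007, -0.048, 0]
    - [0, 0, 0]
    - [0, 0, 0]
  roll: [0, 0, 0]

```text
t: 18.9
eef_pos: [0.4909, -0.2409, 0.1281]
ee_rot: [-3.134, -0.149, -0.142]
force: [0.4, -0.0, 0.1]
width: 0.0003
```

```bash
python3 st.py; python3 look.py s19;python3 tl.py t19
```

```text
t 18.9 jig [-30.  -76.3 128.1] F [ 0.4 -0.   0.1] [-3.13446686 -0.14869328 -0.14186196]
18.95 [ 0.49084405 -0.24061686  0.12807773] [-1.15892153 -0.09731465  0.578571  ]
0 [266.83041269 428.97829625]
0.15 [265.96099387 410.69624253]
0.3 [262.34565354 391.22152351]
0.6 [247.15200007 351.03278246]
```

View pics/s19.png

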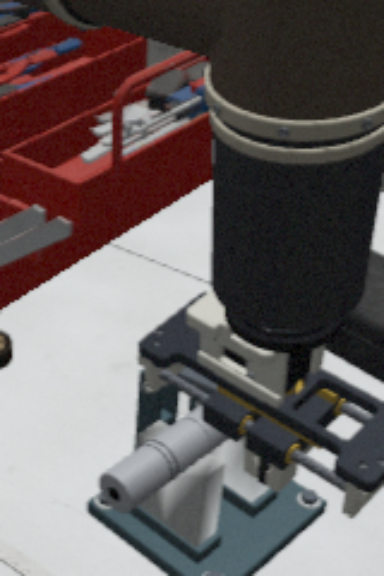

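View pics/t19.png

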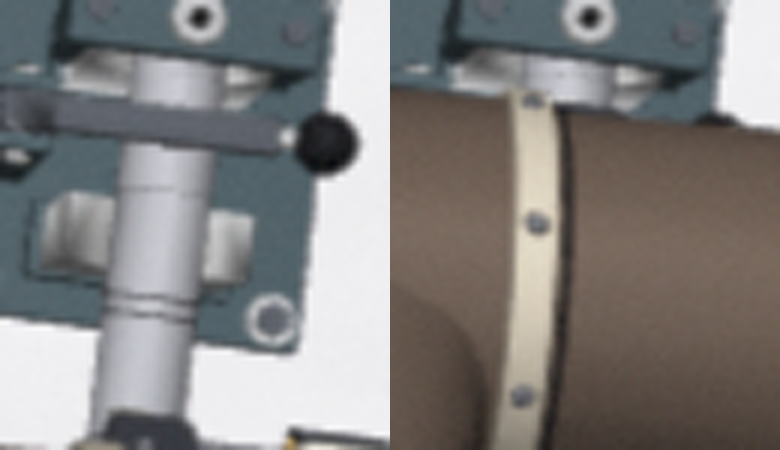

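Emit:
arm_command:
  fingers: [-0.3, -0.3, -0.3, -0.3, -0.3, -0.3, -0.3, -0.3]
  dp:
    - [-0.01, 0, 0.035]
    - [-0.02, 0.02, 0.01]
    - [0.001, 0.04, 0]
    - [0.003, 0.022, 0]
    - [0, 0, -0.02]
    - [0, 0, -0.01]
    - [0, 0, 0]
    - [0, 0, 0]
  roll: [0, 0, 0, 0, 0, 0, 0, 0]
  newtons: 30

```text
t: 19.8
eef_pos: [0.4649, -0.151, 0.1447]
ee_rot: [-3.134, -0.15, -0.134]
force: [-0.2, -0.4, -0.3]
width: 0.0552
```

```bash
python3 st.py; python3 look.py s20
```

```text
t 19.8 jig [-69.1   8.7 144.7] F [-0.2 -0.4 -0.3] [-3.13352263 -0.1501353  -0.13375718]
19.85 [ 0.46498886 -0.15106925  0.14476681] [-0.85214681  0.36009438 -0.53908565]
0 [266.83041269 428.97829625]
0.15 [265.96099387 410.69624253]
0.3 [262.34565354 391.22152351]
0.6 [247.15200007 351.03278246]
```

View pics/s20.png

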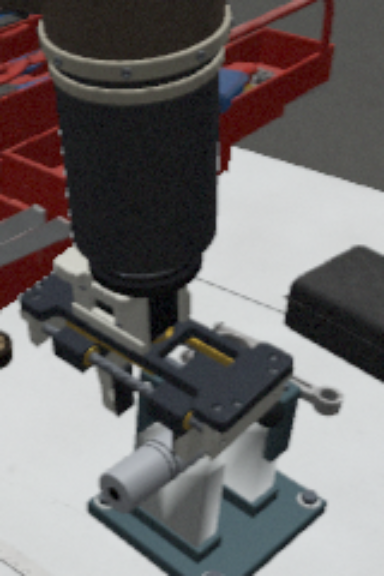

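Emit:
arm_command:
  fingers: [-0.2, -0.2, -0.2, -0.2, 0.07, 0.07]
  dp:
    - [-0.001, -0.0085, 0]
    - [0, 0, -0.02]
    - [0, 0, -0.02]
    - [0, 0, -0.01]
    - [0, 0, 0]
    - [0, 0, 0]
  roll: [-0.015, 0, 0, 0, 0, 0]

```text
t: 20.45
eef_pos: [0.4661, -0.1635, 0.0964]
ee_rot: [-3.133, -0.155, -0.155]
force: [-0.3, 0.3, 1.1]
width: 0.0433
```

```bash
python3 st.py; python3 look.py s21
```

```text
t 20.45 jig [-66.   -3.5  96.4] F [-0.3  0.3  1.1] [-3.13347485 -0.15490476 -0.15544079]
20.5 [ 0.46621604 -0.16345034  0.09651937] [-0.06278521  1.56700686 -1.18687324]
0 [266.83041269 428.97829625]
0.15 [265.96099387 410.69624253]
0.3 [262.34565354 391.22152351]
0.6 [247.15200007 351.03278246]
```

View pics/s21.png

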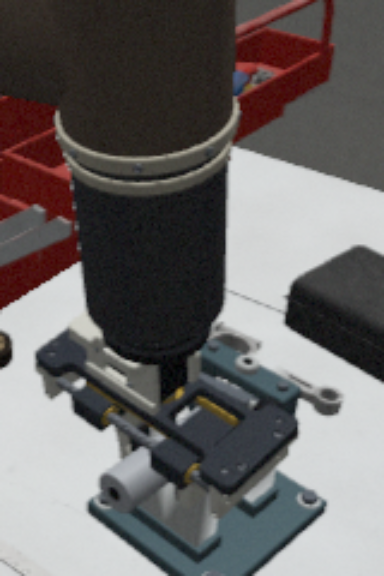

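Emit:
arm_command:
  fingers: [0.07, 0.07]
  dp:
    - [0, 0.002, -0.006]
    - [0, 0, 0]
  roll: [0.005, 0]

```text
t: 20.7
eef_pos: [0.467, -0.1614, 0.0914]
ee_rot: [-3.133, -0.157, -0.15]
force: [0.4, -0.1, -0.1]
width: 0.0405
```

Emit:
arm_command:
  fingers: [0.07, 0.07]
  dp:
    - [0, -0.003, 0.001]
    - [0, -0.002, 0.003]
  roll: [0, 0]

```text
t: 20.9
eef_pos: [0.4668, -0.1647, 0.0954]
ee_rot: [-3.131, -0.157, -0.15]
force: [-1.0, 7.4, -1.6]
width: 0.0409
```

Emit:
arm_command:
  fingers: [0.07]
  dp:
    - [0, -0.002, 0.004]
  roll: [0]

```text
t: 21.0
eef_pos: [0.4666, -0.1662, 0.0993]
ee_rot: [-3.13, -0.156, -0.15]
force: [0.3, 3.9, -3.4]
width: 0.0407
```

```bash
python3 st.py
```

```text
t 21.0 jig [-65.1  -6.1  99.3] F [ 0.3  3.9 -3.4] [-3.12987073 -0.15644168 -0.14967774]
```

Emit:
arm_command:
  fingers: [0.07]
  dp:
    - [0, -0.002, 0.004]
  roll: [0]

```text
t: 21.1
eef_pos: [0.4664, -0.1678, 0.1033]
ee_rot: [-3.129, -0.156, -0.149]
force: [0.3, 3.2, -3.0]
width: 0.041
```

```bash
python3 st.py
python3 - <<'E'
from h import *
f=grab_frame("scene"); cv2.imwrite('pics/r22.png',f)
a=cv2.imread('pics/r9.png')
c=np.hstack([cv2.resize(x[235:285,290:350],None,fx=6,fy=6,interpolation=cv2.INTER_CUBIC) for x in(a,f)]); cv2.imwrite('pics/c22.png',c)
j=np.load('j.npy'); print((proj("scene",J(j,np.array([[-120,0,115],[-120,-5,120],[-120,-10,125]])/1e3))-[290,235])*6)
E
```

```text
t 21.1 jig [-65.1  -7.7 103.3] F [ 0.3  3.2 -3. ] [-3.1293807  -0.15587705 -0.1493427 ]
[[100.27930291 180.69167641]
 [112.69505188 178.04430435]
 [125.32454806 175.35135562]]
```

View pics/c22.png

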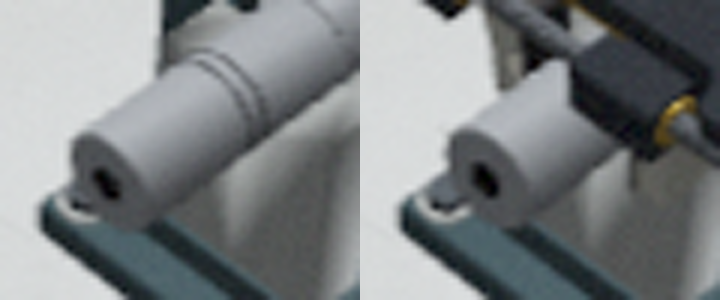

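Emit:
arm_command:
  fingers: [1, 1]
  dp:
    - [0, 0.0015, 0]
    - [0, 0.001, 0]
  roll: [0, 0]

```text
t: 21.35
eef_pos: [0.4667, -0.1655, 0.1042]
ee_rot: [-3.129, -0.157, -0.15]
force: [0.5, 0.1, -4.2]
width: 0.0356
```

```bash
python3 st.py;python3 -c "
from station import *;print(get_state()['width'])"
```

```text
t 21.35 jig [-65.2  -5.4 104.2] F [ 0.5  0.1 -4.2] [-3.12910344 -0.15708245 -0.14970561]
0.035580040725459214
```

Emit:
arm_command:
  fingers: [1, 1, 1]
  dp:
    - [0.0005, 0.0025, -0.002]
    - [0.0003, 0.0025, -0.0025]
    - [0, 0, -0.001]
  roll: [0, 0, 0]

```text
t: 21.65
eef_pos: [0.4668, -0.1609, 0.0987]
ee_rot: [-3.13, -0.156, -0.151]
force: [-7.5, 8.5, 14.8]
width: 0.0355
```

```bash
python3 st.py
```

```text
t 21.65 jig [-65.8  -0.9  98.7] F [-7.5  8.5 14.8] [-3.13019195 -0.15636821 -0.15088202]
```

Emit:
arm_command:
  fingers: [0.07, 0.07, 0.07]
  dp:
    - [0, 0.001, 0.001]
    - [0, 0, -0.006]
    - [0, 0, -0.004]
  roll: [0, 0, 0]

```text
t: 21.95
eef_pos: [0.4676, -0.1596, 0.0901]
ee_rot: [-3.13, -0.159, -0.15]
force: [-2.0, -0.4, 1.8]
width: 0.041
```

```bash
python3 st.py; python3 look.py s23; python3 tl.py t23
```

```text
t 21.95 jig [-65.1   0.6  90.1] F [-2.  -0.4  1.8] [-3.13027777 -0.15851681 -0.1497087 ]
22.0 [ 0.46735758 -0.15962516  0.08951631] [-0.37493482  0.43436302 -1.07733138]
0 [266.83041269 428.97829625]
0.15 [265.96099387 410.69624253]
0.3 [262.34565354 391.22152351]
0.6 [247.15200007 351.03278246]
```

View pics/s23.png

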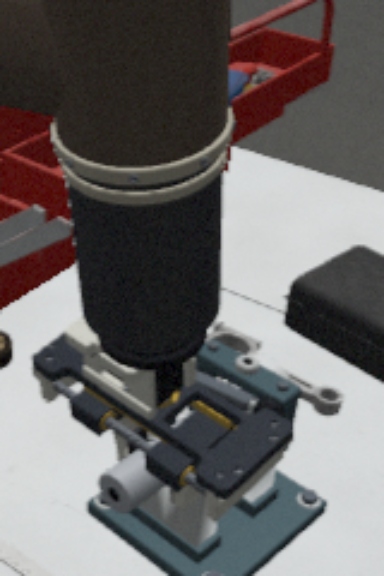

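View pics/t23.png

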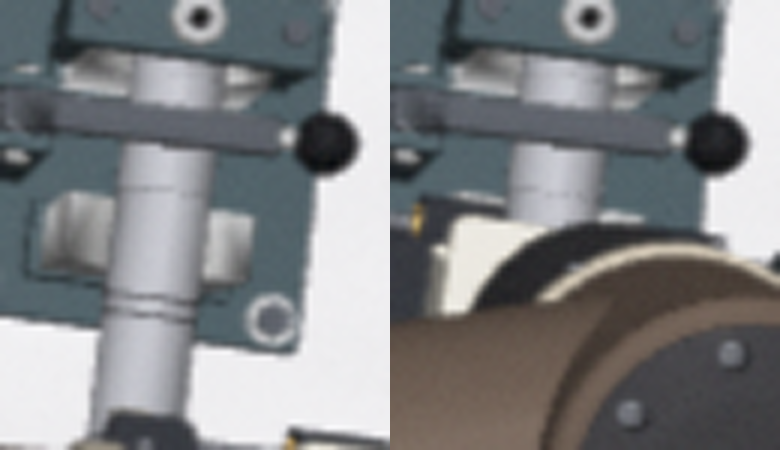

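Emit:
arm_command:
  fingers: [0.07, 0.07, 0.07, 0.07, 0.07]
  dp:
    - [-0.001, -0.003, 0]
    - [0, -0.002, 0.003]
    - [0, -0.002, 0.004]
    - [0, -0.002, 0.004]
    - [0, -0.002, 0.004]
  roll: [0, 0, 0, 0, 0]

```text
t: 22.55
eef_pos: [0.4659, -0.1698, 0.1039]
ee_rot: [-3.129, -0.155, -0.15]
force: [-1.2, 4.2, -2.1]
width: 0.0411
```

```bash
python3 st.py; python3 tl.py t24
```

```text
t 22.55 jig [-65.3  -9.7 103.9] F [-1.2  4.2 -2.1] [-3.12851738 -0.15518811 -0.1495614 ]
```

View pics/t24.png

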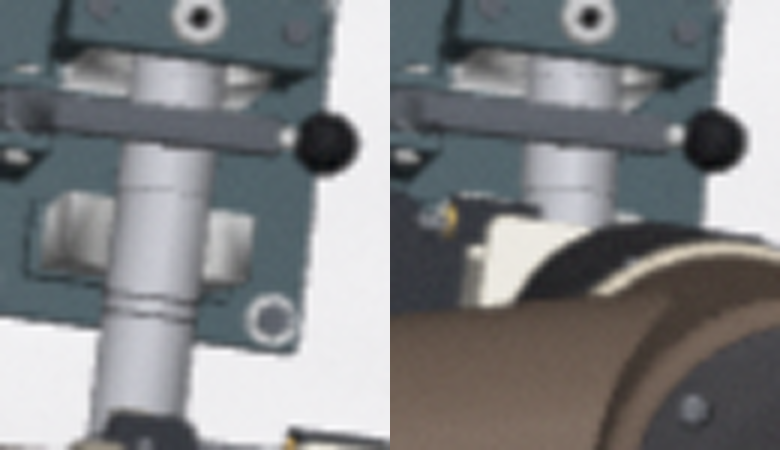

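Emit:
arm_command:
  fingers: [0.07]
  dp:
    - [0, 0, 0.004]
  roll: [0]

```text
t: 22.7
eef_pos: [0.466, -0.1701, 0.1085]
ee_rot: [-3.129, -0.156, -0.15]
force: [-0.6, 4.5, -1.2]
width: 0.0408
```

Emit:
arm_command:
  fingers: [1, 1]
  dp:
    - [0, 0.0015, 0]
    - [0, 0.001, 0]
  roll: [0, 0]

```text
t: 22.9
eef_pos: [0.4667, -0.1675, 0.1094]
ee_rot: [-3.128, -0.157, -0.15]
force: [0.5, 0.3, -4.7]
width: 0.0357
```

```bash
python3 st.py
```

```text
t 22.9 jig [-64.8  -7.4 109.4] F [ 0.5  0.3 -4.7] [-3.12813143 -0.15743504 -0.15000936]
```

Emit:
arm_command:
  fingers: [1, 1, 1, 0.07, 0.07, 0.07, 0.07]
  dp:
    - [0.0004, 0.0025, -0.0025]
    - [0.0004, 0.0025, -0.0025]
    - [0.0002, 0.002, -0.002]
    - [0, 0.001, 0]
    - [0, 0, -0.006]
    - [0, 0, -0.006]
    - [0, 0, 0]
  roll: [0, 0, 0, 0, 0, 0, 0]

```text
t: 23.6
eef_pos: [0.4674, -0.1596, 0.0892]
ee_rot: [-3.13, -0.157, -0.15]
force: [-0.6, 0.3, -1.1]
width: 0.0407
```

```bash
python3 st.py; python3 tl.py t25
```

```text
t 23.6 jig [-65.3   0.5  89.2] F [-0.6  0.3 -1.1] [-3.12954356 -0.15737594 -0.14982577]
```

View pics/t25.png

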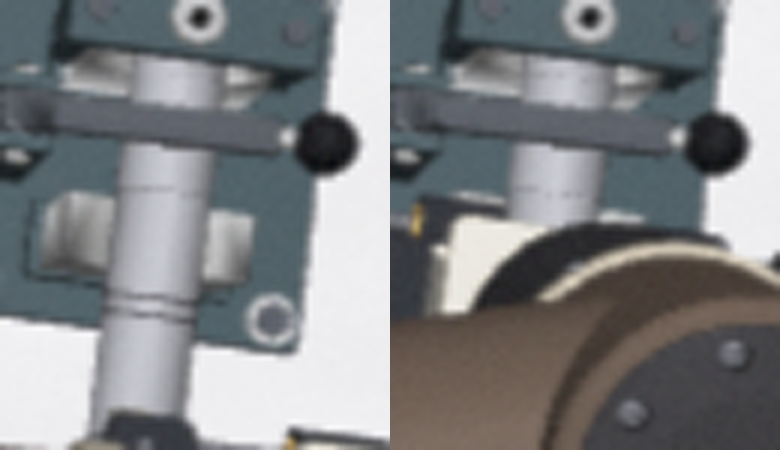

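Emit:
arm_command:
  fingers: [0.07, 0.07, 0.07, 0.07, 0.07, 1, 1]
  dp:
    - [-0.001, -0.003, 0]
    - [0, -0.002, 0.003]
    - [0, -0.002, 0.004]
    - [0, -0.002, 0.004]
    - [0, -0.002, 0.004]
    - [0, 0.0015, 0]
    - [0, 0.001, 0]
  roll: [0, 0, 0, 0, 0, 0, 0]

```text
t: 24.35
eef_pos: [0.4664, -0.1676, 0.1048]
ee_rot: [-3.127, -0.157, -0.15]
force: [0.9, 0.7, -4.8]
width: 0.0357
```

Emit:
arm_command:
  fingers: [1, 1, 1, 0.07, 0.07, 0.07]
  dp:
    - [0.0004, 0.0025, -0.0025]
    - [0.0004, 0.0025, -0.0025]
    - [0.0002, 0.002, -0.002]
    - [0, 0.001, 0]
    - [0, 0, -0.006]
    - [0, 0, -0.003]
  roll: [0, 0, 0, 0, 0, 0]

```text
t: 24.95
eef_pos: [0.4676, -0.1597, 0.0884]
ee_rot: [-3.128, -0.158, -0.15]
force: [-1.6, 0.1, 1.1]
width: 0.0406
```

```bash
python3 st.py; python3 tl.py t26
```

```text
t 24.95 jig [-65.1   0.5  88.4] F [-1.6  0.1  1.1] [-3.12841207 -0.15804462 -0.15030152]
```

View pics/t26.png

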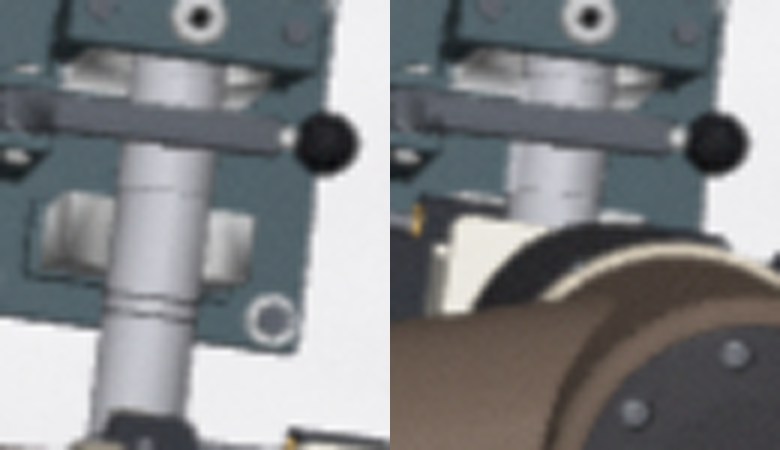

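```bash
cat > cmp.py <<'E'
import cv2,numpy as np,sys
o=[]
for n in sys.argv[2:]:
    f=cv2.imread(f'pics/{n}r.png')[212:228,342:372]
    o.append(cv2.resize(f,(390,208),interpolation=cv2.INTER_NEAREST))
while len(o)%2: o.append(o[-1]*0)
cv2.imwrite(sys.argv[1],np.vstack([np.hstack(o[i:i+2]) for i in range(0,len(o),2)]))
E
python3 cmp.py pics/cmp.png t13 t23 t25 t26
```

```text
(no output)
```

View pics/cmp.png

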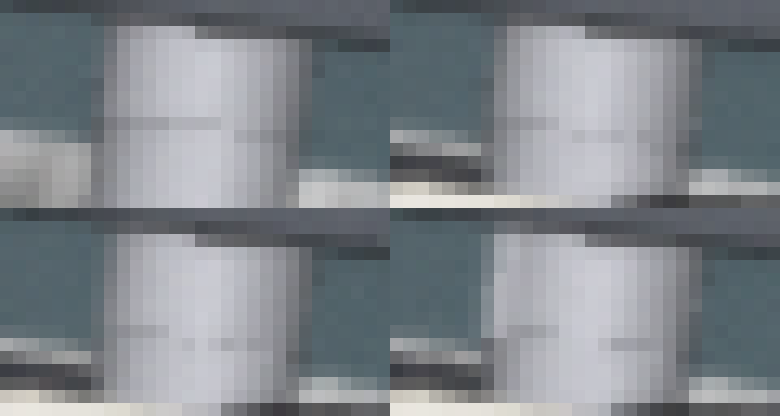

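Emit:
arm_command:
  fingers: [0.07, 0.07, 0.07, 0.07, 0.07, 1, 1]
  dp:
    - [-0.001, -0.003, 0]
    - [0, -0.002, 0.003]
    - [0, -0.002, 0.004]
    - [0, -0.002, 0.004]
    - [0, -0.002, 0.004]
    - [0, 0.0015, 0]
    - [0, 0.001, 0]
  roll: [0, 0, 0, 0, 0, 0, 0]

```text
t: 25.7
eef_pos: [0.4662, -0.1673, 0.1027]
ee_rot: [-3.126, -0.156, -0.151]
force: [1.2, 0.1, -4.2]
width: 0.0353
```

Emit:
arm_command:
  fingers: [1, 1, 1, 0.07, 0.07, 0.07]
  dp:
    - [0.0004, 0.0025, -0.0025]
    - [0.0004, 0.0025, -0.0025]
    - [0.0002, 0.002, -0.002]
    - [0, 0.001, 0]
    - [0, 0, -0.006]
    - [0, 0, -0.003]
  roll: [0, 0, 0, 0, 0, 0]

```text
t: 26.3
eef_pos: [0.4676, -0.1594, 0.0862]
ee_rot: [-3.127, -0.157, -0.151]
force: [0.0, 0.0, 0.1]
width: 0.0408
```

```bash
python3 st.py; python3 tl.py t27;  python3 cmp.py pics/cmp2.png t25 t26 t27
```

```text
t 26.3 jig [-65.2   0.8  86.2] F [0.  0.  0.1] [-3.12694774 -0.15747097 -0.15078276]
```

View pics/cmp2.png

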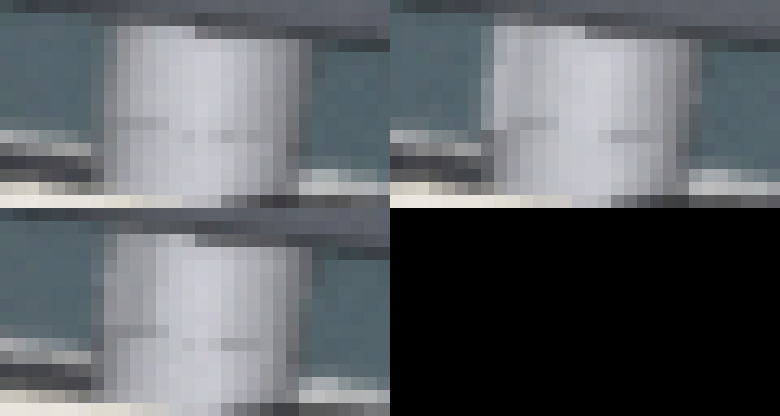

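Emit:
arm_command:
  fingers: [0.07, 0.07, 0.07, 0.07, 0.07, 1, 1]
  dp:
    - [-0.001, -0.003, 0.002]
    - [0, -0.002, 0.003]
    - [0, -0.002, 0.004]
    - [0, -0.002, 0.004]
    - [0, -0.002, 0.004]
    - [0, 0.0015, 0]
    - [0, 0.001, 0]
  roll: [0, 0, 0, 0, 0, 0, 0]

```text
t: 27.05
eef_pos: [0.4657, -0.1675, 0.1032]
ee_rot: [-3.125, -0.155, -0.151]
force: [-0.0, -0.1, -4.0]
width: 0.0355
```

Emit:
arm_command:
  fingers: [1, 1, 1, 0.07, 0.07, 0.07]
  dp:
    - [0.0004, 0.0025, -0.0025]
    - [0.0004, 0.0025, -0.0025]
    - [0.0002, 0.002, -0.002]
    - [0, 0.001, 0]
    - [0, 0, -0.006]
    - [0, 0, -0.003]
  roll: [0, 0, 0, 0, 0, 0]

```text
t: 27.65
eef_pos: [0.4673, -0.1595, 0.0868]
ee_rot: [-3.126, -0.157, -0.151]
force: [0.4, 0.2, 0.9]
width: 0.0408
```

```bash
python3 st.py; python3 tl.py t28;  python3 cmp.py pics/cmp3.png t26 t27 t28 t23
```

```text
t 27.65 jig [-65.5   0.6  86.8] F [0.4 0.2 0.9] [-3.12610269 -0.1567508  -0.151314  ]
```

View pics/cmp3.png

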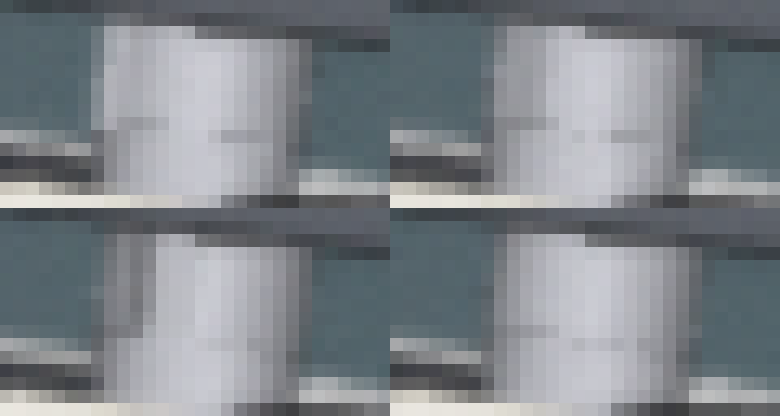

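View pics/t28.png

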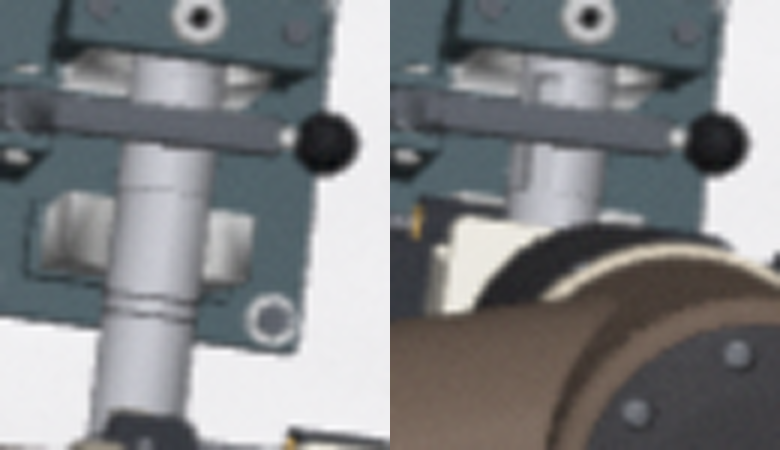

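Emit:
arm_command:
  fingers: [0.07, 0.07, 0.07, 0.07, 0.07, 1, 1]
  dp:
    - [-0.001, -0.003, 0.002]
    - [0, -0.002, 0.003]
    - [0, -0.002, 0.004]
    - [0, -0.002, 0.004]
    - [0, -0.002, 0.004]
    - [0, 0.0015, 0]
    - [0, 0.001, 0]
  roll: [0, 0, 0, 0, 0, 0, 0]

```text
t: 28.4
eef_pos: [0.4654, -0.1673, 0.1037]
ee_rot: [-3.124, -0.155, -0.152]
force: [2.0, -0.1, -4.3]
width: 0.0357
```

Emit:
arm_command:
  fingers: [1, 1, 1, 0.07, 0.07, 0.07]
  dp:
    - [0.0004, 0.0025, -0.0025]
    - [0.0004, 0.0025, -0.0025]
    - [0.0002, 0.002, -0.002]
    - [0, 0.001, 0]
    - [0, 0, -0.006]
    - [0, 0, -0.003]
  roll: [0, 0, 0, 0, 0, 0]

```text
t: 29.0
eef_pos: [0.467, -0.1597, 0.0876]
ee_rot: [-3.125, -0.156, -0.152]
force: [0.3, 0.7, -0.1]
width: 0.0405
```

```bash
python3 st.py; python3 tl.py t29;  python3 cmp.py pics/cmp4.png t27 t28 t29
```

```text
t 29.0 jig [-65.7   0.3  87.6] F [ 0.3  0.7 -0.1] [-3.12510055 -0.15642709 -0.15212991]
```

View pics/cmp4.png

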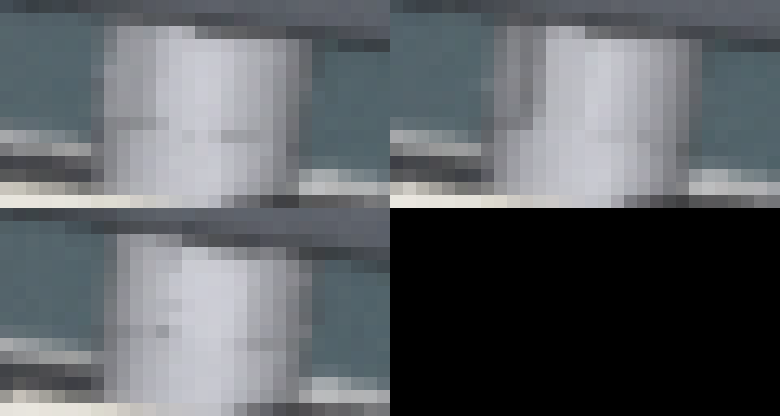

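View pics/t29.png

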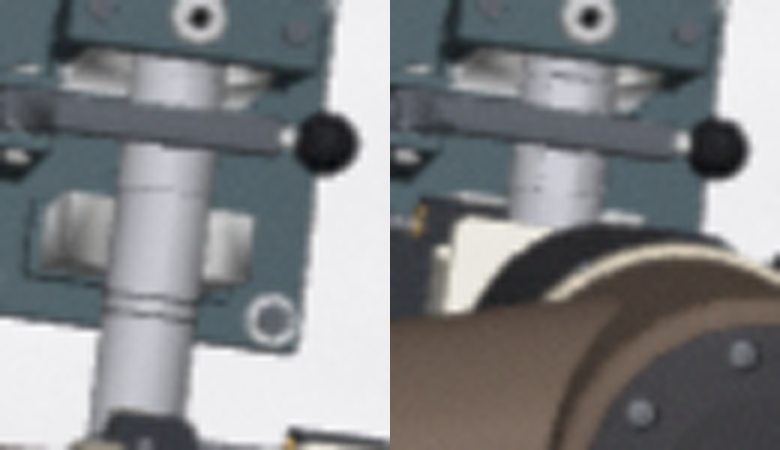

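```bash
cat > knob.py <<'E'
from h import *
import sys
j=np.load('j.npy')
for th in (0,.05,.1,.15):
    p=th+.142; X=J(j,[[-.005,.058-.113*np.cos(p),.129+.113*np.sin(p)]]); print(th,proj("top",X)[0],proj("scene",X)[0])
for n in sys.argv[1:]:
    f=cv2.imread(f'pics/{n}.png')[200:230,375:400]; m=(f.max(2)<50).astype(np.uint8); M=cv2.moments(m,True)
    print(n,M['m10']/M['m00']+375,M['m01']/M['m00']+200,M['m00'])
E
python3 knob.py top12 t13r t23r t28r t29r
```

```text
0 [384.29764766 214.48940539] [371.17933862 238.74095677]
0.05 [384.35933118 214.17976296] [371.18492327 236.27055464]
0.1 [384.29062517 213.85211375] [371.0645061  233.72880641]
0.15 [384.08968284 213.50706632] [370.81708078 231.12343439]
top12 382.8904109589041 212.36986301369862 73.0
t13r 382.8378378378378 212.40540540540542 74.0
t23r 382.5974025974026 212.03896103896105 77.0
t28r 382.80263157894734 212.4078947368421 76.0
t29r 382.9852941176471 213.05882352941177 68.0
```

Emit:
arm_command:
  fingers: [-0.2, -0.2, -0.2, -0.2, -0.2, -0.2]
  dp:
    - [0, 0, 0]
    - [0, 0, 0.01]
    - [0, 0, 0.04]
    - [-0.01, 0, 0.045]
    - [-0.03, 0, 0.03]
    - [0, 0, 0]
  roll: [0, 0, 0, 0, 0, 0]

```text
t: 29.65
eef_pos: [0.4246, -0.1601, 0.2185]
ee_rot: [-3.127, -0.153, -0.151]
force: [1.1, 0.0, 0.5]
width: 0.0525
```

```bash
python3 st.py; python3 tl.py t30; python3 look.py s30; python3 knob.py t30r; python3 cmp.py pics/cmp5.png t29 t30
```

```text
t 29.65 jig [-107.6   -6.3  218.5] F [1.1 0.  0.5] [-3.12673414 -0.15305467 -0.15117321]
29.75 [ 0.42549529 -0.1597909   0.21537464] [ 0.13241776  0.24497763 -0.93127243]
0 [266.83041269 428.97829625]
0.15 [265.96099387 410.69624253]
0.3 [262.34565354 391.22152351]
0.6 [247.15200007 351.03278246]
0 [384.29764766 214.48940539] [371.17933862 238.74095677]
0.05 [384.35933118 214.17976296] [371.18492327 236.27055464]
0.1 [384.29062517 213.85211375] [371.0645061  233.72880641]
0.15 [384.08968284 213.50706632] [370.81708078 231.12343439]
t30r 382.8285714285714 212.77142857142857 70.0
```

View pics/s30.png

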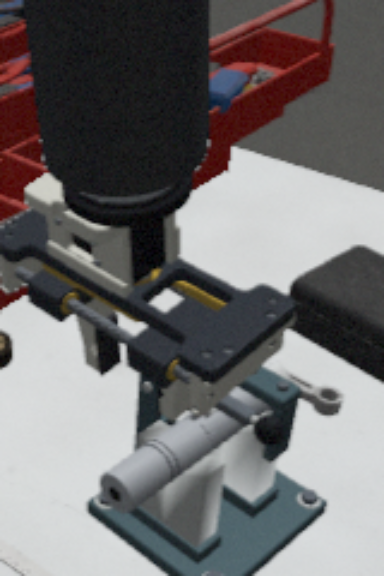

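View pics/t30.png

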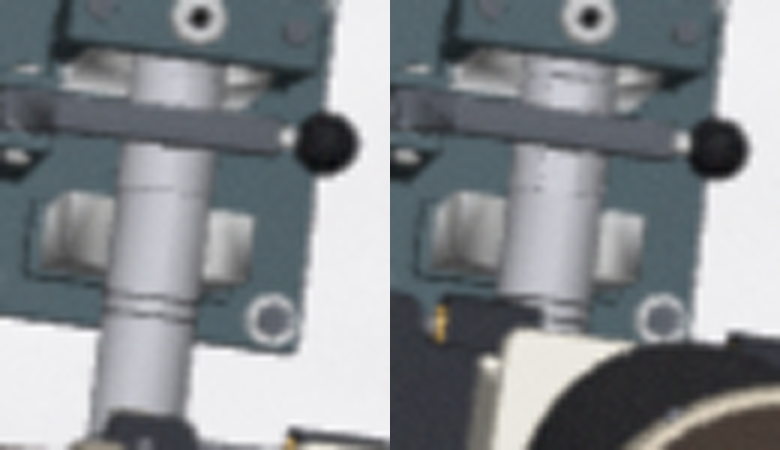

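```bash
python3 - <<'E'
from h import *
f=grab_frame("scene"); cv2.imwrite('pics/r31.png',f)
for n in('r31','s30'):
    a=cv2.imread(f'pics/{n}.png')
    if n=='r31': a=cv2.resize(a[60:300,260:420],None,fx=2.4,fy=2.4)
    c=a[385:450,240:300]; 
    m=(c.max(2)<45).astype(np.uint8); k,l,s,ce=cv2.connectedComponentsWithStats(m); i=1+np.argmax(s[1:,4]); print(n,s[i],ce[i]+[240,385])
cv2.imwrite('pics/k31.png',cv2.resize(cv2.imread('pics/r31.png')[210:260,335:395],None,fx=10,fy=10,interpolation=cv2.INTER_CUBIC))
for n in('s3','s6'):
    a=cv2.imread(f'pics/{n}.png'); c=a[385:450,240:300]; m=(c.max(2)<45).astype(np.uint8); k,l,s,ce=cv2.connectedComponentsWithStats(m)
    if k>1: i=1+np.argmax(s[1:,4]); print(n,s[i],ce[i]+[240,385])
E
python3 st.py
```

```text
r31 [  15   11   42   54 1159] [276.06298533 427.10698878]
s30 [  15   11   43   54 1200] [275.8925     426.35166667]
s3 [ 27  12  30  53 835] [280.9257485  426.01916168]
s6 [  14   14   41   51 1312] [275.41006098 420.62271341]
t 29.8 jig [-107.2   -5.9  213.9] F [ 0.1 -1.   0.5] [-3.12752966 -0.14717003 -0.15114928]
```

View pics/k31.png

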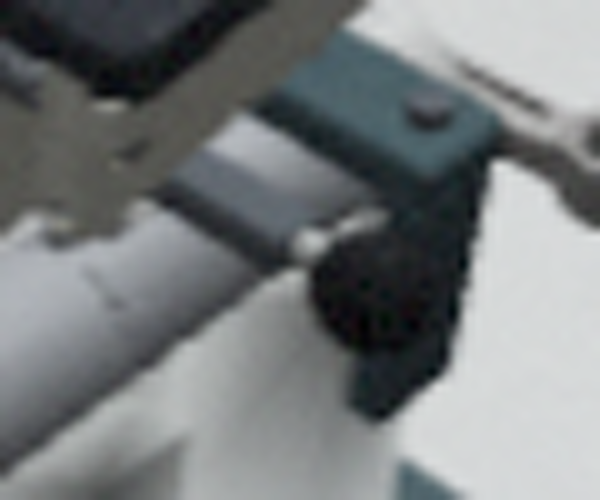

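Run:
```python
from h import *
f=cv2.imread('pics/r31.png'); a=cv2.imread('pics/r9.png')
c=np.hstack([cv2.resize(x[235:285,290:350],None,fx=6,fy=6,interpolation=cv2.INTER_CUBIC) for x in(a,f)]); cv2.imwrite('pics/c31.png',c)
def hole(n):
    g=cv2.imread(f'pics/{n}.png')
    g=g[255:275,300:318]; w=np.clip(60-g.max(2).astype(float),0,None); yy,xx=np.mgrid[:20,:18]; return (w*xx).sum()/w.sum()+300,(w*yy).sum()/w.sum()+255
for n in('scene0','r9','r31'): print(n,hole(n))
# shaft rows: rings in top
for n in('top0','t13r','t30r'):
    g=cv2.cvtColor(cv2.imread(f'pics/{n}.png'),cv2.COLOR_BGR2GRAY)[235:246,350:358].mean(1); print(n,np.round(g,0))
k=[]
for n in('s6','s30'):
    g=cv2.imread(f'pics/{n}.png')[390:450,262:276].max(2).mean(1); k.append(np.round(g))
print(k[0]);print(k[1])
```

```text
scene0 (np.float64(307.9611260053619), np.float64(267.06434316353887))
r9 (np.float64(308.1263020833333), np.float64(267.3020833333333))
r31 (np.float64(307.96537396121886), np.float64(267.24792243767314))
top0 [189. 189. 188. 182. 134. 175. 178. 137. 177. 189. 191.]
t13r [188. 190. 189. 179. 136. 179. 176. 139. 181. 191. 192.]
t30r [187. 188. 189. 184. 129. 126. 106.  90.  89. 122. 189.]
[87. 89. 90. 89. 88. 81. 71. 61. 54. 46. 44. 42. 41. 40. 39. 36. 33. 32.
 32. 31. 28. 26. 26. 26. 24. 21. 19. 19. 19. 19. 18. 17. 16. 16. 21. 26.
 38. 55. 71. 70. 69. 66. 63. 61. 60. 58. 56. 54. 53. 54. 54. 54. 54. 53.
 52. 52. 53. 54. 53. 52.]
[ 98.  93.  88.  82.  76.  69.  62.  57.  53.  49.  49.  51.  53.  58.
  61.  64.  66.  67.  67.  70.  81.  91.  97. 102.  96.  80.  65.  55.
  46.  42.  41.  40.  40.  39.  36.  33.  31.  29.  28.  26.  26.  24.
  22.  20.  20.  21.  17.  14.  14.  16.  18.  18.  18.  26.  37.  45.
  49.  53.  52.  51.]
```

View pics/c31.png

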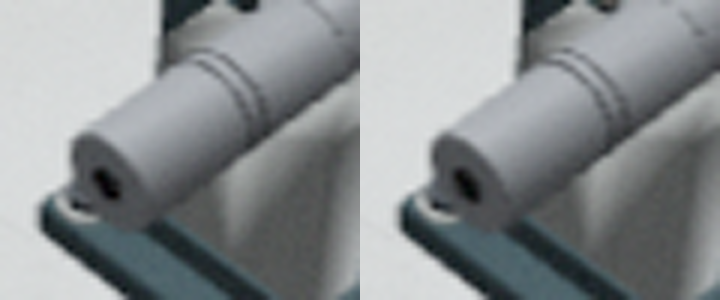

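```bash
python3 -c "
from station import *
print(get_state()['force'],get_state()['t']); print(job_done())"
```

```text
[ 0.08268437 -1.03614001  0.47030742] 29.8
the job is handed in; nothing more can be done
None
```

The tongue is home in the keyway and the job is handed in, at t ≈ 30 s of the 64 s allowed. No verdict was reported.

**What I did**
- **Index finger:** I pushed the knob over and let the finger fall. It came to rest riding on the shaft, and the knob in the picture matched about 0.15 rad.
- **Strokes that failed:** Strokes pressed down from above, with the fingers shut or on a finger edge, did not turn the shaft visibly. In one of them the pictures showed its free end climbing the groove instead. One sideways push with a quick release also gave nothing I could see.
- **Strokes that worked:** With the open jaws astride the shaft just in front of the front V-block, I dragged the left pad upward. This rolled the shaft's top to the right, a few millimetres up the right-hand groove face. I then pinched it, lowered it back without turning, and opened the jaws. After six of these strokes the tongue dropped in.

**Last checks**
- **Finger angle:** The knob sat 18–19 px lower in the enlarged scene view than when riding. A full drop from 0.15 to 0 rad should give about 18 px. The top view showed only about 0.4–0.65 px of the 1 px expected, so it confirms the drop less firmly.
- **Shaft position:** The hole in its free end was within 0.2 px of where it started, and one groove line was unchanged lengthwise. I did not measure the bearing end separately.
- **Robot clear:** The jaws are open and lifted clear of everything, with about 1 N on the tool, which is sensor noise.
- **Forces and lift:** The highest forces on the tool were about 40 N down and 30 N sideways. By my estimate from the pictures and tool positions the free end rose to about z = 125 mm, under the 130 mm limit.
- **Loose things:** I did not measure the bystanders again. The tool never went near them.

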